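Clear the bridge into its bay and show the notched window slide to the reader

TASK

The brass terminal bridge has been left lying on the meter's glass window slide. Lay it flat, screws up, in the long middle bay of the kit tray, lengthwise along the bay; then pick up the slide (the pane with the corner notch, not the plain spare one) by its clear end and show it to the code reader: label up and level, with the frosted, notched end pointing at the reader and the middle of the frosted end at the reader's focus. Drop neither part, leave everything else where it lies, and finish holding the slide still there in the gripper; do not put it down.

Things in the scene. Friction and masses are not known exactly. Their poses are not given: they have to be found in the camera images.
- slide: the window slide: clear glass plate 100 x 40 x 6 mm, 60 g, lying flat on the bench, label face up, at any yaw. Origin: centre of the underside of the full rectangle; +x runs lengthwise to the frosted end (x = +20 to +50 mm; the rest, x = -50 to +20, is clear); z out of the label face. A 10 x 10 mm square notch is cut from its (+x, +y) corner
- slide_label (a point): middle of the frosted end, on the label face, by a small grey etched code: 35 mm from the slide's origin along +x, 6 mm above its underside. With the label up and the frosted end pointing away from you, the notch is at the far left
- pane: a plain spare pane of the same glass and size (100 x 40 x 6 mm) with four square corners and no frosting; flat on the bench, to be left alone. Origin: centre of the underside
- bridge: the brass terminal bridge: bar 70 long x 16 wide x 10 mm high, with two screw heads on top (10 mm across, 5 mm tall, 22 mm either side of the middle), 100 g. It lies crosswise on the clear part of the slide, so its underside starts 6 mm above the bench. Origin: centre of the underside; x along its length, z up through the screws
- tray: the kit tray: galvanised sheet, fixed to the bench, 217 (x) x 80 (y) mm, floor 3 mm thick, walls 3 mm thick and only 10 mm high above the bench. Origin: centre of the underside. Three bays in a row along x: the empty middle one, 105 (x) x 74 (y) mm inside, is centred on the origin; the end bays (50 x 74 mm) hold two lead seals (-x) and brass screws (+x)
- reader: the code reader, fixed at the far side: black head on a column with a grey base plate (120 x 130 mm). Origin: the point on the bench straight below its focus. Its x axis points from there level away from the robot to the stand (base plate 130 to 250 mm, column at 220 mm). The window, 115 mm along x and 226 mm up, looks back and down at the focus, 40 degrees below level; the head is 305 mm high
- reader_focus (a point): the reader's focus: 150 mm out from the window's centre along its line of sight, 130 mm above the bench, straight above the reader's origin
- seal0: lead seal, disc 18 mm across x 8.5 mm, lying in the tray's -x end bay; leave alone. Origin: centre of the underside
- seal1: a second lead seal like it in the same bay; leave alone
- seal2: a third lead seal, on the bench; leave alone
- fuse: white glazed porcelain cutout fuse carrier with brass blades, 112 x 34 x 36 mm high, on the bench; leave alone. Origin: centre of the underside
- screwdriver: screwdriver with a wooden handle, about 190 mm long, lying crosswise on the bench in front of the reader; leave alone
- pliers: steel sealing pliers, 190 x 60 x 18 mm, lying on the bench; leave alone. Origin: underside near the pivot, x towards the jaws
There are look-alikes about, which are no part of the job. Several things have the shape of the bridge; the one meant has the colours described above.

How it is judged (in metres and radians):
On the way:
1. the bridge lies flat, screws up, lengthwise in the middle bay of the tray and is let go (x of bridge in the frame of tray between -0.017 and 0.017 m and y of bridge in the frame of tray between -0.026 and 0.026 m and z of bridge in the frame of tray below 0.006 m and angle between bridge's own z axis and vertical below 0.16 rad and angle between the x axis of bridge and the x axis of tray, either way round below 0.26 rad and linear speed of bridge below 0.03 m/s and contact force between the fingers and bridge below 0.1 N), for 0.2 s.
At the end, for the whole second after the job is handed in: Bridge flat, screws up, let go in the middle bay, within 15 deg of its length. Slide held still by its clear part, clear of reader and bench, label up, level within 12 deg, frosted end towards the reader within 17 deg, its middle within 30 mm of the focus. Bystanders moved under 25 mm (x of bridge in the frame of tray between -0.017 and 0.017 m and y of bridge in the frame of tray between -0.026 and 0.026 m and z of bridge in the frame of tray below 0.006 m and angle between bridge's own z axis and vertical below 0.16 rad and angle between the x axis of bridge and the x axis of tray, either way round below 0.26 rad and linear speed of each of bridge, slide below 0.03 m/s and distance between slide_label and reader_focus below 0.03 m and angle between slide's own z axis and vertical below 0.21 rad and angle between the x axis of slide and the x axis of reader, either way round below 0.3 rad and x of slide in the frame of reader below 0 m and x of the grasp point in the frame of slide below 0.014 m and contact force between the fingers and slide above 1 N and contact force between reader and slide below 0.1 N and height (world z) of slide above 0.08 m); the arm keeps its last pose, push and grip.
It fails at once if the bridge is dropped (falls free, more than about 20 mm) (contact force between anything else and bridge below 0.01 N and linear speed of bridge above 0.62 m/s).
It fails at once if the slide is dropped (falls free, more than about 20 mm) (contact force between anything else and slide below 0.01 N and linear speed of slide above 0.62 m/s).
It fails at once if a bystander is pushed more than 25 mm from its place (distance of any of pane, seal0, seal1, seal2, fuse, pliers, screwdriver from where it was at the start of the episode above 0.025 m).
It also fails if it takes over 56 s, if anything falls off the work surface, if the arm or the gripper's body presses on something with over 40 N, if the wrist force passes 120 N, or if a joint passes its speed limit or range.

ROBOT

A 6-joint arm with a two-finger parallel gripper is mounted at the origin on the work surface. World frame = base frame: x ahead of the robot, y to its left, z up, the work surface at z = 0. Lengths are in mm, angles in rad, forces in N, time in s.
With the tool pointing down it reaches from about 350 to 875 mm from the base axis. Payload 4.2 kg.
Tool frame: the origin (TCP) lies at the very end of the fingers, on their centre line; the grasp point (between the pads) lies 19 mm behind it (arm.grasp_offset is the distance from the TCP to the grasp point, in mm); z points along the fingers, y is the direction in which the jaws open and shut (so a half turn about z gives the same grasp; the last joint's range is limited). The gripper opens to 85 mm and grips with 20 to 120 N. Pads are 22 mm wide; open, the fingers measure 114 mm over their backs; the gripper's body (76 mm by 85 mm) begins 54 mm behind the grasp point. The pads swing forward as they close: fully open they stand 13 mm farther back than shut.
Start: joints at [-1.033, 0.385, 0.008, 0, -1.194, -0.259], TCP at [172.018, -600.84, 231.312] pointing down, gripper open.
Joint ranges: [-3.14, 3.14], [-1.21, 2.06], [-1.07, 1.41], [-3.16, 2.05], [-2.99, -0.16], [-3.1, 3.1]. Speed limits (rad/s): [2.79, 2.79, 3.14, 3.14, 3.14, 3.14].

INTERFACE

Orientations are given as a unit quaternion [x, y, z, w].
In Python, from bench import arm gives the robot as it stands.
- The arm moves only by the tool arm_command, never from a script. Its argument "commands" is one flat list of numbers, 4 for each row, row after row: the shift along the tool's x, y, z in m, then the turn about the tool's z in degrees. In form: [tx, ty, tz, roll, tx, ty, tz, roll, ...]. A call has exactly 5 rows; each row shifts and turns the pose as measured when the row begins, along the tool's axes as they then stand; what a row does not reach is not made up. A row lasts 1/10 s, in which the tool goes at most 50 mm and 8.59 degrees, less where a joint would pass 70% of its speed; a pose out of reach is approached as far as the arm can. A call with a gripper value outside its range is refused whole. "jaw" is the opening, from 0 (shut) to 1 (fully open), set as the call begins (left out, the last holds). The fingers move at their own pace and stop on an object; the grip force is fixed at half the most. Time passes only in rows, so rows that do not move let the fingers close, or fill a call up. It gives the time, the measured TCP pose, the force and the opening at its end, in the units of the state.
- arm.read_state(): the state, without advancing time (a new reading comes with each control period).
- arm.get_image(name): name is "scene" or "top" or "wrist"; returns the picture (480x640x3 uint8, red, green, blue); there is no depth.
- arm.camera_info(name): a dict with "camera_matrix" (3x3 intrinsics, pixels), "k1" (the pictures are not rectified: a ray, as slopes to the right and down, at radius r is drawn at 1 + k1 r^2 times it, then the intrinsics apply), "world_from_camera" (4x4, takes a point from camera to world coordinates). Camera axes: x right, y down, z forward; pixel columns grow to the right and rows downward; lengths in mm; the calibration is good to about 2 mm. A picture is of the moment at which its call begins: read the wrist's pose just before it. camera_info takes no time and is no camera call; for the wrist camera it gives the pose at the moment of the call.
- arm.job_done(): hands the job in, once; it reports no verdict.
Trained networks look in the newest picture that a camera, given by its name, has taken for a name from the list of things; names that differ only in an ending like _2 or _b are one class to them, and where a whole thing is asked for, a point or a joint stands for the part that bears it (a point fixed in the world has none). Each returns a list of dicts, best first, with "confidence" (0 to 1); they miss things now and then, are a little off and sometimes report something else, mostly with a low value. They report only what shows in the picture. A call takes as long as a camera call. They do not tell look-alikes from the thing itself.
- arm.regions_of(camera, target): "mask" (480x640 bool, what is visible of it).
- arm.place_of(camera, target): "centre" ([x, y, z] in mm, in the coordinates of the camera as it stood for that picture, good to about 4 mm: a listed point, or the origin of a listed thing).
The state is a dict: "clock": time; "joints": joint angles; "joint_vel": joint speeds; "joint_efforts": joint torques, N m; "position": TCP position; "ee_rot": TCP orientation; "contact_force": force on the tool from outside, world axes, zero at the start; "wrist_torque": the same for the moment, N m; "gripper_width": finger opening in mm.
Only numpy, scipy, OpenCV 4.12 (cv2) and the standard library are available. Lean on these libraries where they do the work, as an engineer would, in place of code of your own. Each camera call takes 0.05 s, during which the arm holds its last target.

## Working session

There is one attempt and no reset: what is moved stays moved. The work goes in short steps, Python scripts to look and compute and a tool call to move; the robot and the scene stay as the last step left them, time stands still between calls to the robot, and variables do not carry over. Pictures are saved under pics/ and viewed, and the job is handed in when it is done.

Besides the shell and the picture viewer there is one more tool, called after "Emit:" by a JSON object that holds its "name" and its "arguments". arm_command: Moves the arm, as the interface text tells. Its arguments: {"type":"object","properties":{"commands":{"type":"array"},"jaw":{"type":"number"}},"required":["commands"]}

```bash
ls; mkdir -p pics; python3 - <<'E'
from bench import arm
import cv2
for n in ("scene","top"):
    im=arm.get_image(n); cv2.imwrite(f"pics/{n}0.png",im[:,:,::-1])
    print(n,arm.camera_info(n))
s=arm.read_state(); print(s)
E
```

```text
pics
scene {'camera_matrix': array([[436.60092868,   0.        , 317.48467801],
       [  0.        , 436.60092868, 242.66715534],
       [  0.        ,   0.        ,   1.        ]]), 'k1': 0.009599036863912093, 'world_from_camera': array([[ 6.42447927e-01,  5.39653143e-01, -5.44091119e-01,
         1.04873231e+03],
       [ 7.66280273e-01, -4.44351709e-01,  4.64075534e-01,
        -5.02756982e+02],
       [ 8.67200181e-03, -7.15070657e-01, -6.98998392e-01,
         7.46836107e+02],
       [ 0.00000000e+00,  0.00000000e+00,  0.00000000e+00,
         1.00000000e+00]])}
top {'camera_matrix': array([[569.41597768,   0.        , 317.75903092],
       [  0.        , 569.41597768, 233.60965877],
       [  0.        ,   0.        ,   1.        ]]), 'k1': -0.017832606572815126, 'world_from_camera': array([[ 2.45219985e-02, -9.83005136e-01,  1.81932881e-01,
         3.13077010e+02],
       [-9.99682699e-01, -2.30636238e-02,  1.01276741e-02,
        -6.76867313e+01],
       [-5.75952414e-03, -1.82123505e-01, -9.83258794e-01,
         1.42848323e+03],
       [ 0.00000000e+00,  0.00000000e+00,  0.00000000e+00,
         1.00000000e+00]])}
{'clock': 0.1, 'joints': array([-1.03343688e+00,  3.85507672e-01,  6.78430396e-03, -4.30419101e-04,
       -1.19403115e+00, -2.58594020e-01]), 'joint_vel': array([-0.0021384 , -0.00110347,  0.00260819,  0.00139202, -0.00056277,
        0.00046022]), 'joint_efforts': array([-1.36653267e-03, -3.93318987e+01,  1.88929135e+01,  4.19800624e+00,
       -2.58291009e-03,  4.70780407e-06]), 'position': array([ 171.85030063, -600.37019876,  230.32329409]), 'ee_rot': array([-1.38853169e-01,  9.90312475e-01,  9.80099284e-04, -1.95047921e-04]), 'contact_force': array([0.18917441, 0.06134247, 0.30515223]), 'wrist_torque': array([-0.0188356 ,  0.00731477,  0.00818519]), 'gripper_width': 85.22203632058618}
```

View pics/scene0.png

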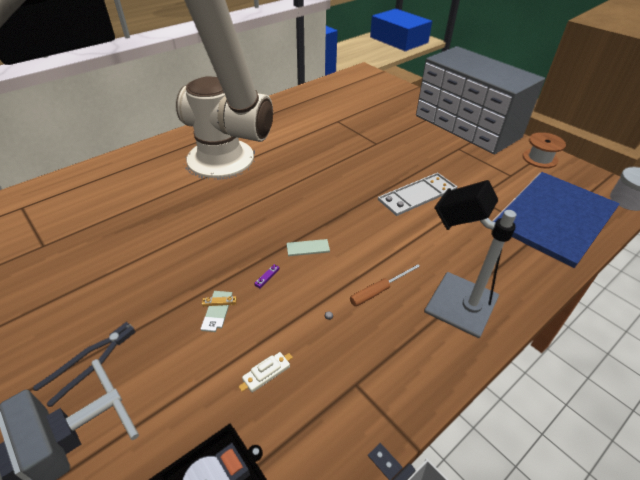

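View pics/top0.png

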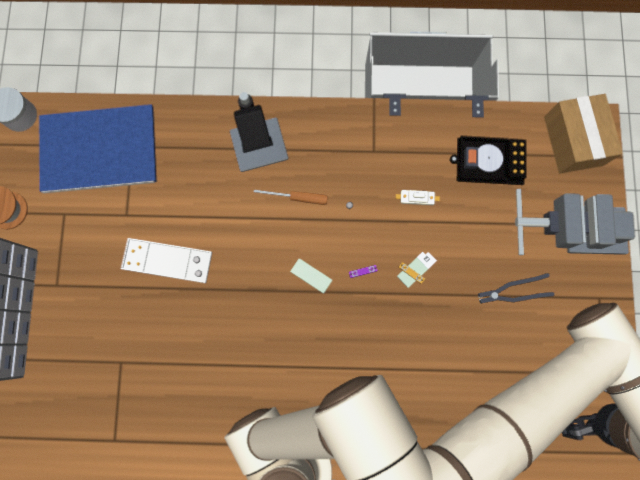

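The slide with its frosted end is at top (418,268), with the brass bar across it at (411,271). A purple bar of the same shape is at (363,271), and a plain pane at (311,275). The tray is at (166,260) and the reader at (254,130). Next I'll measure these.

```bash
cat > h.py <<'E'
import numpy as np, cv2
from bench import arm
def pix2world(n,uv,z,info=None):
    i=info or arm.camera_info(n);K=i['camera_matrix'];T=i['world_from_camera']
    p=cv2.undistortPoints(np.array(uv,float).reshape(-1,1,2),K,np.array([i['k1'],0,0,0.]))[:,0]
    d=np.c_[p,np.ones(len(p))]@T[:3,:3].T; c=T[:3,3]
    return c+d*((z-c[2])/d[:,2])[:,None]
def world2pix(n,P,info=None):
    i=info or arm.camera_info(n);K=i['camera_matrix'];W=np.linalg.inv(i['world_from_camera'])
    P=np.array(P,float).reshape(-1,3)
    return cv2.projectPoints(P@W[:3,:3].T+W[:3,3],np.zeros(3),np.zeros(3),K,np.array([i['k1'],0,0,0.]))[0][:,0]
def T(n): return arm.camera_info(n)['world_from_camera']
def place(n,t):
    M=T(n); return [(M[:3,:3]@np.array(r['centre'])+M[:3,3],round(r['confidence'],2)) for r in arm.place_of(n,t)]
E
python3 - <<'E'
from h import *
np.set_printoptions(precision=1,suppress=True)
for n in("top","scene"):
    im=arm.get_image(n)
    for t in("slide","slide_label","bridge","tray","reader","reader_focus","pane","fuse","screwdriver","pliers","seal2"):
        print(n,t,place(n,t)[:3])
    if n=="top":
        c=im[235:305,340:450]; cv2.imwrite("pics/c1.png",cv2.resize(c,None,fx=7,fy=7,interpolation=cv2.INTER_CUBIC)[:,:,::-1])
        c=im[80:300,100:340]; cv2.imwrite("pics/c2.png",cv2.resize(c,None,fx=2.7,fy=2.7,interpolation=cv2.INTER_CUBIC)[:,:,::-1])
    for t in("slide","bridge","tray","reader"):
      for r in arm.regions_of(n,t)[:2]:
        ct=np.argwhere(r['mask'])[:,::-1].astype(np.float32)
        print(n,t,round(r['confidence'],2),len(ct),cv2.minAreaRect(ct))
E
```

```text
top slide [(array([ 495.5, -303.9,    0.3]), 0.73), (array([674.3,  22.1,  -0.5]), 0.58)]
top slide_label [(array([ 515.7, -325.4,    5.6]), 0.89)]
top bridge [(array([ 480. , -290.1,    7. ]), 0.59), (array([ 483.5, -167.9,    5. ]), 0.44), (array([503.6, 330.2,   0.4]), 0.15)]
top tray [(array([497.1, 326.5,  -3.5]), 0.75), (array([674. ,  24.4,   0.2]), 0.22)]
top reader []
top reader_focus []
top pane [(array([467.8, -38.8,  -0.8]), 0.71)]
top fuse [(array([ 677. , -308.4,    0.2]), 0.77), (array([466.7, 247.1,   0.8]), 0.29)]
top screwdriver [(array([672.4,  24.6,  -1.7]), 0.96)]
top pliers [(array([ 429.7, -487.6,    0.6]), 0.65)]
top seal2 [(array([503.8, 252.3,   4.2]), 0.5), (array([462.6, 246.2,   0.6]), 0.43)]
top slide 0.69 504 ((416.2500305175781, 268.25), (16.26345443725586, 39.59797668457031), 45.0)
top bridge 0.71 177 ((411.04327392578125, 272.4405212402344), (28.232242584228516, 6.543410301208496), 36.02737045288086)
top bridge 0.5 197 ((362.0294494628906, 271.1176452636719), (7.518603801727295, 27.163990020751953), 75.96376037597656)
top tray 0.98 2657 ((166.3426208
[... 837 characters left out ...]
244.4,   3.2]), 0.56), (array([499.5, 250.9,   7.6]), 0.4)]
scene slide 0.96 685 ((216.25001525878906, 311.25), (20.871028900146484, 45.22056579589844), 18.43494987487793)
scene bridge 0.86 289 ((218.96392822265625, 300.7062072753906), (8.582048416137695, 34.19197082519531), 87.39744567871094)
scene bridge 0.72 238 ((266.7500305175781, 275.7500305175781), (7.778173923492432, 29.698484420776367), 45.0)
scene tray 0.63 1515 ((417.3601989746094, 193.389892578125), (24.564090728759766, 75.3254623413086), 67.9637680053711)
scene reader 0.59 6275 ((470.28887939453125, 256.814208984375), (81.0861587524414, 156.5020294189453), 6.03768253326416)
scene reader 0.35 60 ((328.5, 315.0), (8.0, 7.0), 90.0)
```

View pics/c1.png

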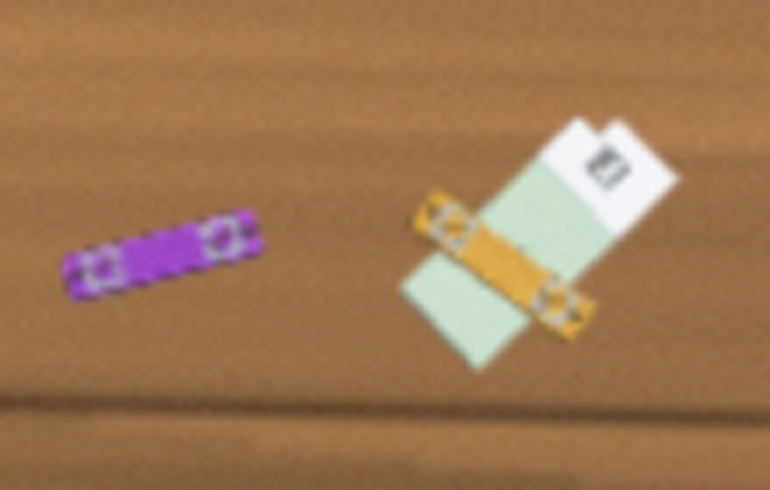

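View pics/c2.png

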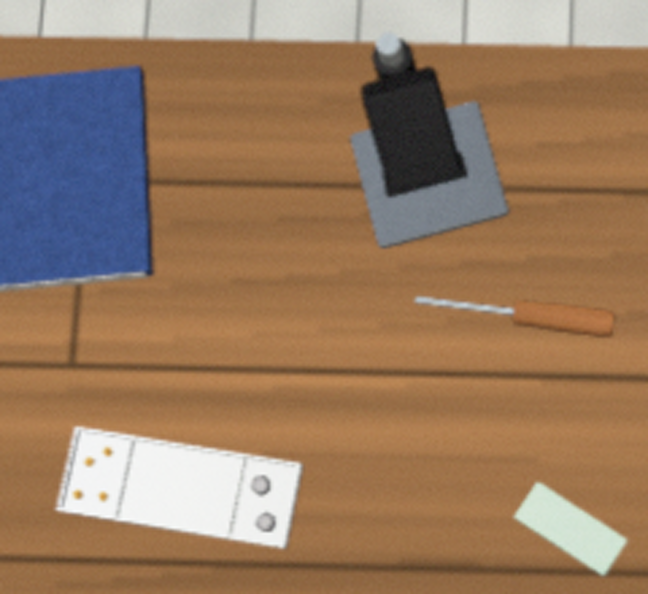

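The brass bar at top (411,271), lying across the notched pane, is the one meant; the purple one at (363,271) is only a look-alike. Next I'll compute the geometry from these corners.

```bash
python3 - <<'E'
from h import *
np.set_printoptions(precision=2,suppress=True)
c1=lambda l:[((x+.5)/7-.5+340,(y+.5)/7-.5+235) for x,y in l]
c2=lambda l:[((x+.5)/2.7-.5+100,(y+.5)/2.7-.5+80) for x,y in l]
ang=lambda v:np.degrees(np.arctan2(v[1],v[0]))
s=pix2world("top",c1([(453,226),(556,302)]),21); print("bridge screws",s,s.mean(0),np.linalg.norm(s[1]-s[0]),ang(s[0]-s[1]))
p=pix2world("top",c1([(401,287),(478,370),(680,178),(578,118)]),6)
print("slide",p, np.linalg.norm(p[1]-p[0]),np.linalg.norm(p[2]-p[1]),ang(p[2]-p[1]),'lat',ang(p[0]-p[1]))
e=p[2]-p[1];e/=np.linalg.norm(e);m=(p[0]+p[1])/2+50*e;print("slide centre",m,"label",m+35*e)
# bridge along slide
print("bridge in slide x",(s.mean(0)-m)@e)
for z in(5,10):
  b=pix2world("top",c2([(350,137),(384,247),(508,211),(476,101)]),z)
  d=np.linalg.norm
  print("base",b,d(b[1]-b[0]),d(b[2]-b[1]),d(b[3]-b[2]))
  f=(b[1]+b[2])/2; r=(b[0]+b[3])/2; ex=(r-f)/d(r-f); print("reader x",ang(ex), "lat",ang(b[1]-b[2]),"origin",f-130*ex)
t=pix2world("top",c2([(76,427),(301,464),(285,549),(56,510)]),10); print("tray",t,t.mean(0),ang(t[0]-t[1]),ang(t[3]-t[2]),np.linalg.norm(t[1]-t[0]),np.linalg.norm(t[3]-t[0]))
E
```

```text
bridge screws [[ 494.52 -270.3    21.  ]
 [ 468.3  -306.67   21.  ]] [ 481.41 -288.48   21.  ] 44.83599363006699 54.21006260160375
slide [[ 474.04 -253.79    6.  ]
 [ 444.97 -281.23    6.  ]
 [ 515.74 -354.15    6.  ]
 [ 536.72 -317.65    6.  ]] 39.971057610707845 101.61907730457813 -45.85579069946642 lat 43.35055872617788
slide centre [ 494.33 -303.39    6.  ] label [ 518.7 -328.5    6. ]
bridge in slide x -19.694157709111224
base [[847.53 186.84   5.  ]
 [736.82 148.08   5.  ]
 [775.6   29.95   5.  ]
 [887.34  65.18   5.  ]] 117.30176145857806 124.33927022220118 117.16606200517786
reader x 18.398357951749603 lat 108.17295061656534 origin [632.85  47.98   5.  ]
base [[845.66 185.95  10.  ]
 [735.33 147.33  10.  ]
 [773.97  29.6   10.  ]
 [885.32  64.72  10.  ]] 116.8897377733537 123.90252721256479 116.75451496572735
reader x 18.398357951749613 lat 108.17295061656539 origin [631.3   47.43  10.  ]
tray [[553.32 428.96  10.  ]
 [523.24 214.68  10.  ]
 [443.44 224.88  10.  ]
 [474.47 441.02  10.  ]] [498.62 327.38  10.  ] 82.01025108044159 81.83088173947398 216.37528038466175 79.76343326737097
```

Emit:
{"name": "arm_command", "arguments": {"commands": [-0.038,0.0215,0,0,-0.038,0.0215,0,0,-0.038,0.0215,0,0,-0.038,0.0215,0,0,-0.038,0.0215,0,0]}}

```text
clock: 2.2
position: [326.6, -444.6, 230.3]
ee_rot: [-0.134, 0.991, -0.0, -0.0]
contact_force: [0.0, 0.1, 0.3]
gripper_width: 85.4
```

Emit:
{"name": "arm_command", "arguments": {"commands": [-0.038,0.0215,0,0,-0.038,0.0215,0,0,-0.038,0.0215,0,0,-0.038,0.0215,0,0,-0.038,0.0215,0,0]}}

```text
clock: 2.7
position: [486.8, -283.3, 231.7]
ee_rot: [-0.134, 0.991, -0.002, 0.001]
contact_force: [1.1, -0.4, -0.3]
gripper_width: 85.3
```

Emit:
{"name": "arm_command", "arguments": {"commands": [0,0,0,-7.6,0,0,0,-7.6,0,0,0,-7.6,0,0,0,-7.6,0,0,0,-7.6]}}

```text
clock: 3.2
position: [492.1, -277.6, 231.7]
ee_rot: [-0.465, 0.885, -0.002, 0.001]
contact_force: [-0.6, 0.5, -0.3]
gripper_width: 85.5
```

```bash
cat >> h.py <<'E'
from scipy.spatial.transform import Rotation as Rn
def go(x,y,z,ty):
    """needed tool shift (mm) and roll to have TCP at x,y,z, tool y yaw ty deg"""
    s=arm.read_state();R=Rn.from_quat(s['ee_rot']).as_matrix();p=s['position']
    d=R.T@(np.array([x,y,z])-p); yaw=np.degrees(np.arctan2(R[1,1],R[0,1]))
    print("t",s['clock'],"pos",p.round(1),"yaw",round(yaw,2),"tilt",R[:,2].round(3),"w",round(s['gripper_width'],1),"F",s['contact_force'].round(1))
    print("shift",d.round(1),"roll",round(-((ty-yaw+180)%360-180),2),"j",s['joints'].round(2))
E
python3 - <<'E'
from h import *
np.set_printoptions(precision=2,suppress=True)
go(481.4,-288.5,150,144.2)
im=arm.get_image("wrist");cv2.imwrite("pics/w1.png",im[:,:,::-1]);print(arm.camera_info("wrist"))
E
```

```text
t 3.2 pos [ 492.1 -277.6  231.7] yaw 145.47 tilt [ 0. -0. -1.] w 85.5 F [-0.6  0.5 -0.3]
shift [15.   3.1 81.7] roll 1.27 j [-0.23  0.28 -0.15  0.   -1.14 -0.38]
{'camera_matrix': array([[331.44,   0.  , 321.42],
       [  0.  , 331.44, 238.55],
       [  0.  ,   0.  ,   1.  ]]), 'k1': 0.01568900800619968, 'world_from_camera': array([[  -0.83,    0.54,    0.17,  449.59],
       [   0.56,    0.79,    0.24, -340.42],
       [  -0.  ,    0.3 ,   -0.96,  374.21],
       [   0.  ,    0.  ,    0.  ,    1.  ]])}
```

View pics/w1.png

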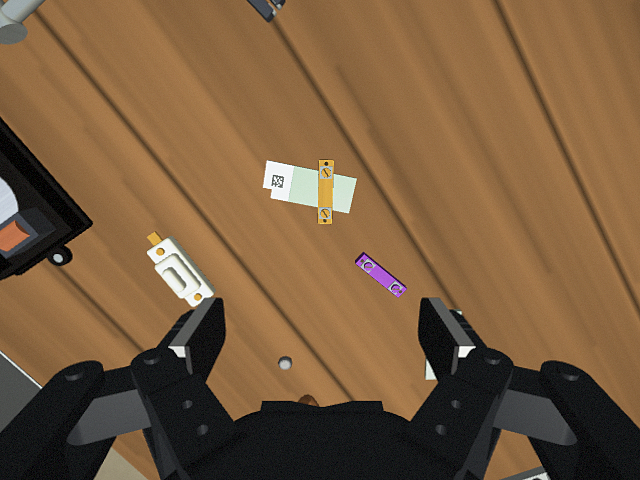

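```bash
python3 - <<'E'
from h import *
np.set_printoptions(precision=2,suppress=True)
im=arm.get_image("wrist")
c=im[140:240,250:370];cv2.imwrite("pics/w1c.png",cv2.resize(c,None,fx=6,fy=6,interpolation=cv2.INTER_CUBIC)[:,:,::-1])
for t in("bridge","slide","slide_label"): print(t,place("wrist",t)[:2])
for P in ([481.4,-288.5,16],[494.3,-303.4,6],[518.7,-328.5,6],[492.1,-277.6,20]): print(world2pix("wrist",P))
E
```

```text
bridge [(array([ 481.72, -289.01,   -0.65]), 0.76)]
slide [(array([ 493.29, -305.35,   -2.01]), 0.59)]
slide_label [(array([ 517.02, -331.54,    3.91]), 0.97)]
[[325.58 194.64]]
[[308.33 188.81]]
[[277.15 182.85]]
[[323.26 209.04]]
```

View pics/w1c.png

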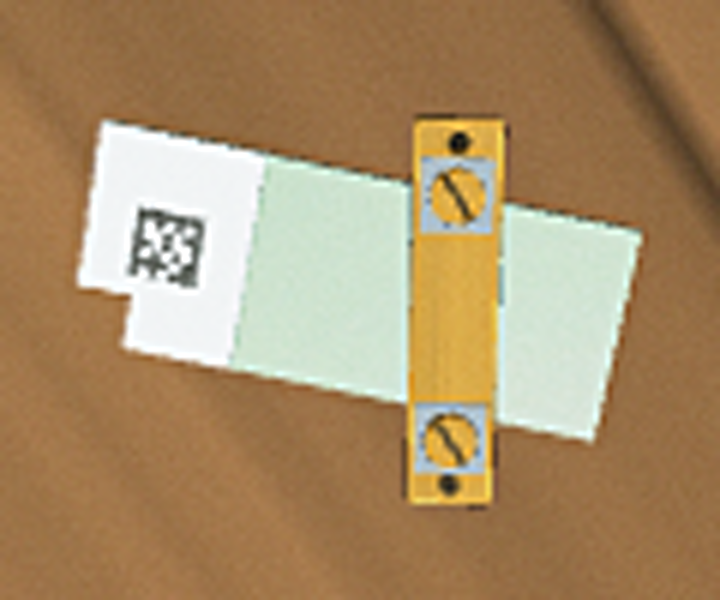

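The wrist crop confirms the brass bridge, with screws at crop (459,197) and (452,441), lying on the notched, frosted slide.

```bash
python3 - <<'E'
from h import *
np.set_printoptions(precision=2,suppress=True)
c=lambda l:[((x+.5)/6-.5+250,(y+.5)/6-.5+140) for x,y in l]
ang=lambda v:np.degrees(np.arctan2(v[1],v[0]))
s=pix2world("wrist",c([(459,197),(452,441)]),21);print(s.mean(0),ang(s[1]-s[0]),np.linalg.norm(s[1]-s[0]))
b=pix2world("wrist",c([(416,119),(505,121),(491,501),(408,501)]),16);print(b.mean(0),ang(b[3]-b[0]+b[2]-b[1]),np.linalg.norm(b[3]-b[0]),np.linalg.norm(b[1]-b[0]))
p=pix2world("wrist",c([(103,121),(642,233),(594,441)]),6)
print(p,ang(p[0]-p[1]),ang(p[2]-p[1]),np.linalg.norm(p[0]-p[1]),np.linalg.norm(p[2]-p[1]),"centre",(p[0]+p[2])/2)
go(481,-289,150,144)
E
```

```text
[ 480.1  -290.62   21.  ] 53.535127157927676 43.66045163299956
[ 480.09 -290.76   16.  ] 53.51737507339612 69.16549835266834 15.618416404465627
[[ 512.83 -354.74    6.  ]
 [ 444.15 -282.23    6.  ]
 [ 472.94 -254.81    6.  ]] -46.553058861348916 43.59554259202153 99.87292762170883 39.760237519896414 centre [ 492.89 -304.77    6.  ]
t 3.45 pos [ 492.  -277.8  231.7] yaw 144.98 tilt [ 0. -0. -1.] w 85.4 F [ 0.5  0.3 -0.6]
shift [15.4  3.  81.7] roll 0.98 j [-0.23  0.28 -0.15  0.   -1.14 -0.39]
```

Emit:
{"name": "arm_command", "arguments": {"commands": [0.0055,0.001,0.026,1.3,0.0055,0.001,0.026,0,0.0055,0,0.026,0,0,0,0.026,0,0,0,0.026,0], "jaw": 0.5}}

```text
clock: 3.95
position: [485.2, -292.9, 103.5]
ee_rot: [-0.447, 0.895, -0.008, 0.006]
contact_force: [0.2, 0.5, -0.1]
gripper_width: 42.9
```

```bash
python3 - <<'E'
from h import *
go(480.6,-289.8,30,143.7)
im=arm.get_image("wrist");cv2.imwrite("pics/w2.png",im[:,:,::-1])
c=lambda l:l
E
```

```text
t 3.95 pos [ 485.2 -292.9  103.5] yaw 143.05 tilt [ 0.018 -0.008 -1.   ] w 42.9 F [ 0.2  0.5 -0.1]
shift [ 0.6  6.9 73.4] roll -0.65 j [-0.26  0.4  -0.32  0.   -0.83 -0.39]
```

View pics/w2.png

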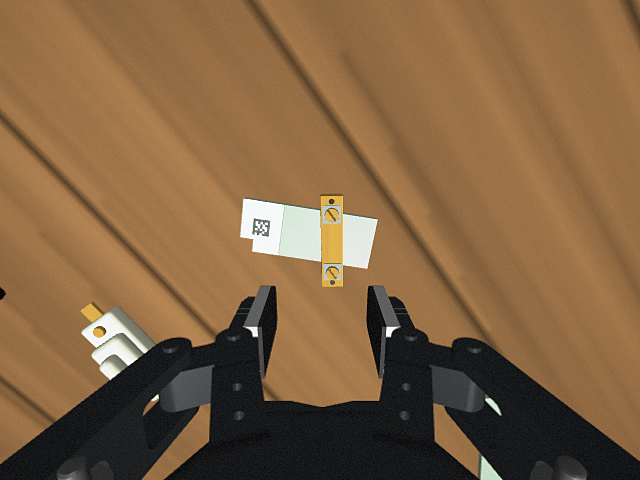

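The bridge sits at (332,240), lined up between the fingers and square to the jaws. I'll keep going down.

Emit:
{"name": "arm_command", "arguments": {"commands": [0,0.003,0.018,-0.6,0,0.003,0.018,0,0,0,0.018,0,0,0,0,0,0,0,0,0]}}

```text
clock: 4.5
position: [478.6, -289.1, 44.4]
ee_rot: [-0.448, 0.894, -0.004, 0.003]
contact_force: [0.4, 1.2, 0.5]
gripper_width: 42.5
```

```bash
python3 - <<'E'
from h import *
np.set_printoptions(precision=2,suppress=True)
go(480.6,-289.8,30,143.7)
im=arm.get_image("wrist");cv2.imwrite("pics/w3.png",im[:,:,::-1])
for t in("bridge","slide"): print(t,place("wrist",t)[:2])
E
```

```text
t 4.5 pos [ 478.6 -289.1   44.4] yaw 143.24 tilt [ 0.01 -0.01 -1.  ] w 42.5 F [0.4 1.2 0.5]
shift [-0.7 -1.9 14.4] roll -0.46 j [-0.25  0.48 -0.39  0.   -0.7  -0.39]
bridge [(array([ 479.56, -164.78,   -2.23]), 0.94), (array([ 484.44, -289.72,    5.8 ]), 0.69)]
slide [(array([ 493.56, -305.4 ,    1.34]), 0.87)]
```

View pics/w3.png

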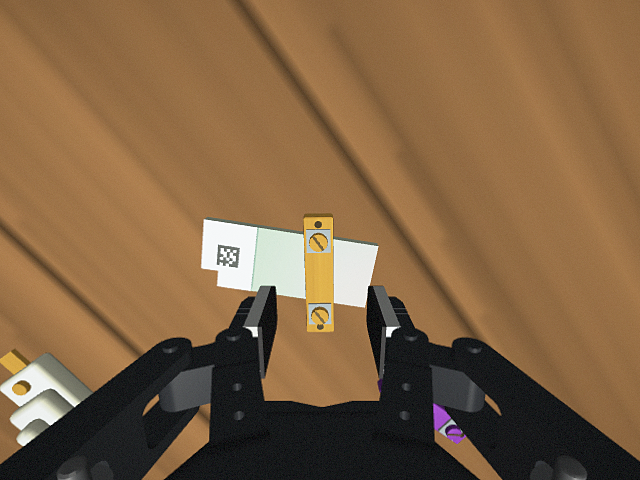

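```bash
python3 - <<'E'
from h import *
np.set_printoptions(precision=2,suppress=True)
s=pix2world("wrist",[(318.5,242),(320,316)],21);print(s.mean(0),s[1]-s[0],np.linalg.norm(s[1]-s[0]),np.degrees(np.arctan2(*(s[1]-s[0])[1::-1])))
x,y,_=s.mean(0); go(x,y,9,143.7)
E
```

```text
[ 480.42 -290.79   21.  ] [25.75 35.68  0.  ] 44.00139617390037 54.18830910808259
t 4.65 pos [ 478.7 -289.1   44.8] yaw 143.24 tilt [ 0.01 -0.01 -1.  ] w 42.6 F [-0.5 -0.7  0.2]
shift [ 0.4 -2.  35.8] roll -0.46 j [-0.25  0.47 -0.39  0.   -0.7  -0.39]
```

Emit:
{"name": "arm_command", "arguments": {"commands": [0,-0.001,0.009,-0.5,0,-0.001,0.009,-0.4,0,0,0.009,0,0,0,0.004,0,0,0,0,0]}}

```text
clock: 5.15
position: [481.9, -290.9, 12.9]
ee_rot: [-0.456, 0.89, -0.006, 0.004]
contact_force: [0.3, 0.1, -0.2]
gripper_width: 42.7
```

```bash
python3 - <<'E'
from h import *
go(480.4,-290.6,9,144)
E
```

```text
t 5.15 pos [ 481.9 -290.9   12.9] yaw 144.2 tilt [ 0.013 -0.006 -1.   ] w 42.7 F [ 0.3  0.1 -0.2]
shift [0.6 1.4 3.9] roll 0.2 j [-0.25  0.53 -0.41  0.   -0.62 -0.37]
```

Emit:
{"name": "arm_command", "arguments": {"commands": [0,0.001,0.002,0,0,0,0.002,0,0,0,0,0,0,0,0,0,0,0,0,0]}}

```text
clock: 5.65
position: [481.2, -290.4, 8.7]
ee_rot: [-0.456, 0.89, -0.006, 0.004]
contact_force: [-0.2, 0.4, 0.0]
gripper_width: 42.3
```

```bash
python3 - <<'E'
from h import *
go(480.4,-290.6,8.5,144)
im=arm.get_image("wrist");cv2.imwrite("pics/w4.png",im[180:480,120:520,::-1].repeat(2,0).repeat(2,1))
E
```

```text
t 5.65 pos [ 481.2 -290.4    8.7] yaw 144.21 tilt [ 0.013 -0.006 -1.   ] w 42.3 F [-0.2  0.4  0. ]
shift [0.7 0.5 0.1] roll 0.21 j [-0.25  0.53 -0.41  0.01 -0.61 -0.38]
```

View pics/w4.png

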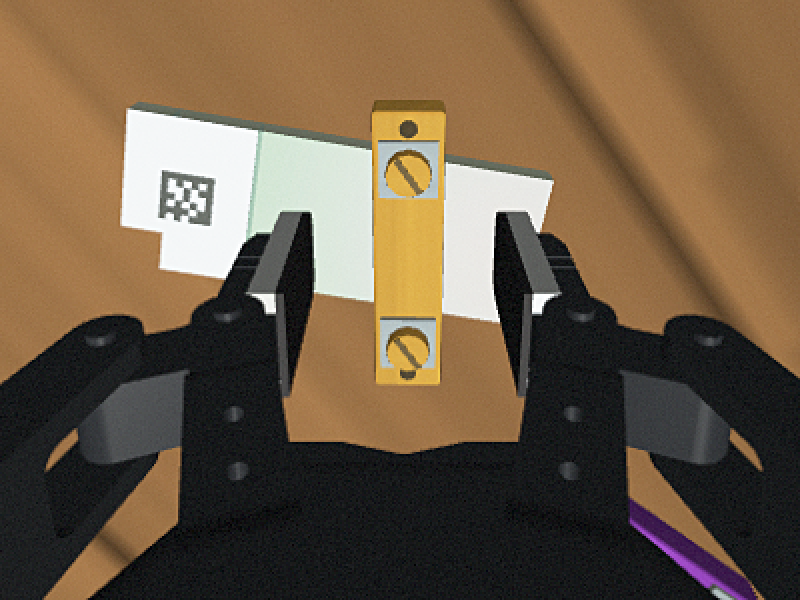

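The fingers straddle the bar centrally, so I'll close.

Emit:
{"name": "arm_command", "arguments": {"commands": [0,0,0,0,0,0,0,0,0,0,0,0,0,0,0,0,0,0,0,0], "jaw": 0}}

```text
clock: 6.2
position: [481.5, -290.4, 9.3]
ee_rot: [-0.456, 0.89, -0.006, 0.005]
contact_force: [-0.5, 0.1, 0.0]
gripper_width: 13.7
```

```bash
python3 - <<'E'
from h import *
go(480.4,-290.6,60,144)
im=arm.get_image("wrist");cv2.imwrite("pics/w5.png",im[180:480,120:520,::-1].repeat(2,0).repeat(2,1))
E
```

```text
t 6.2 pos [ 481.5 -290.4    9.3] yaw 144.21 tilt [ 0.014 -0.007 -1.   ] w 13.7 F [-0.5  0.1  0. ]
shift [  0.6   0.  -50.7] roll 0.21 j [-0.25  0.53 -0.41  0.01 -0.61 -0.38]
```

View pics/w5.png

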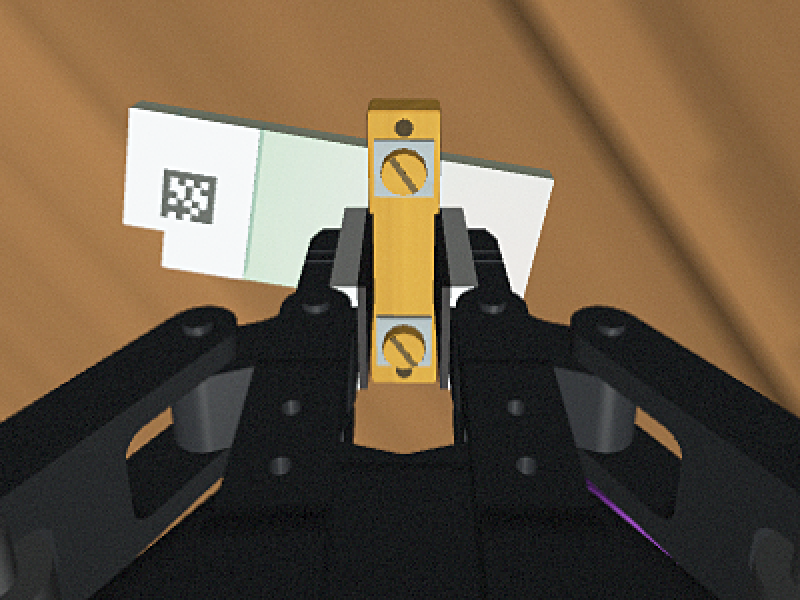

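Emit:
{"name": "arm_command", "arguments": {"commands": [0,0,0,0,0,0,-0.005,0,0,0,-0.015,0,0,0,-0.02,0,0,0,-0.02,0]}}

```text
clock: 6.75
position: [477.7, -289.0, 67.7]
ee_rot: [-0.455, 0.89, -0.003, 0.001]
contact_force: [-0.2, -0.2, -1.5]
gripper_width: 13.5
```

```bash
python3 - <<'E'
from h import *
go(498.6,327.4,80,172)
im=arm.get_image("wrist");cv2.imwrite("pics/w6.png",im[:,:,::-1])
E
```

```text
t 6.75 pos [ 477.7 -289.    67.7] yaw 144.15 tilt [ 0.005 -0.003 -1.   ] w 13.5 F [-0.2 -0.2 -1.5]
shift [-511.9  344.   -14.3] roll -27.85 j [-0.25  0.44 -0.37  0.   -0.75 -0.38]
```

View pics/w6.png

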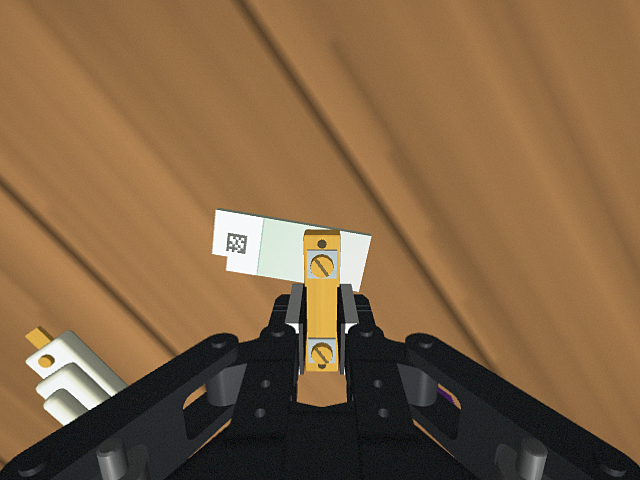

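The bridge is lifted and the slide stayed put. I'll carry it to the tray.

Emit:
{"name": "arm_command", "arguments": {"commands": [-0.01,0.007,-0.015,0,-0.025,0.017,-0.015,0,-0.034,0.023,-0.01,0,-0.034,0.023,0,0,-0.034,0.023,0,0]}}

```text
clock: 7.3
position: [485.4, -123.3, 113.1]
ee_rot: [-0.451, 0.892, -0.007, 0.006]
contact_force: [-0.1, 0.4, -1.1]
gripper_width: 14.0
```

Emit:
{"name": "arm_command", "arguments": {"commands": [-0.034,0.023,0,0,-0.034,0.023,0,0,-0.034,0.023,0,0,-0.034,0.023,0,0,-0.034,0.023,0,0]}}

```text
clock: 7.8
position: [492.1, 90.0, 112.6]
ee_rot: [-0.451, 0.893, -0.007, 0.007]
contact_force: [1.6, 0.4, -0.6]
gripper_width: 13.8
```

Emit:
{"name": "arm_command", "arguments": {"commands": [-0.034,0.023,0,0,-0.034,0.023,0,0,-0.03,0.02,0,0,-0.02,0.014,0,0,-0.008,0.006,0,0]}}

```text
clock: 8.3
position: [496.3, 252.9, 111.7]
ee_rot: [-0.453, 0.891, -0.006, 0.008]
contact_force: [-0.0, 0.1, -1.1]
gripper_width: 13.6
```

```bash
python3 - <<'E'
from h import *
go(498.6,327.4,80,172)
E
```

```text
t 8.3 pos [496.3 252.9 111.7] yaw 143.9 tilt [ 0.02  -0.004 -1.   ] w 13.6 F [-0.   0.1 -1.1]
shift [-61.3  42.6  31.4] roll -28.1 j [ 0.77  0.38 -0.34  0.02 -0.84 -1.42]
```

Emit:
{"name": "arm_command", "arguments": {"commands": [-0.02,0.014,0,0,-0.021,0.014,0,0,-0.01,0.007,0,0,0,0,0,-7,0,0,0,-7]}}

```text
clock: 8.8
position: [496.4, 315.6, 109.8]
ee_rot: [-0.562, 0.827, -0.007, 0.005]
contact_force: [0.3, -0.3, -0.2]
gripper_width: 14.0
```

Emit:
{"name": "arm_command", "arguments": {"commands": [0,0,0,-7,0,0,0,-7,0,0,0.01,0,0,0,0.01,0,0,0,0,0]}}

```text
clock: 9.3
position: [495.6, 311.1, 87.0]
ee_rot: [-0.659, 0.752, -0.007, 0.002]
contact_force: [-0.6, 0.5, -1.0]
gripper_width: 13.8
```

```bash
python3 - <<'E'
from h import *
go(498.6,327.4,80,172)
im=arm.get_image("wrist");cv2.imwrite("pics/w7.png",im[:,:,::-1])
im=arm.get_image("scene");cv2.imwrite("pics/s7.png",im[100:300,300:540,::-1].repeat(3,0).repeat(3,1))
im=arm.get_image("top");cv2.imwrite("pics/t7.png",im[200:320,80:260,::-1].repeat(4,0).repeat(4,1))
for t in("tray","bridge"): print(t,place("wrist",t)[:2])
E
```

```text
t 9.3 pos [495.6 311.1  87. ] yaw 172.45 tilt [ 0.012 -0.009 -1.   ] w 13.8 F [-0.6  0.5 -1. ]
shift [-16.6  -0.7   6.9] roll 0.45 j [ 0.84  0.46 -0.29  0.02 -0.83 -0.99]
tray []
bridge [(array([499.71057468, 310.73378311,  82.99466289]), 0.81)]
```

View pics/w7.png

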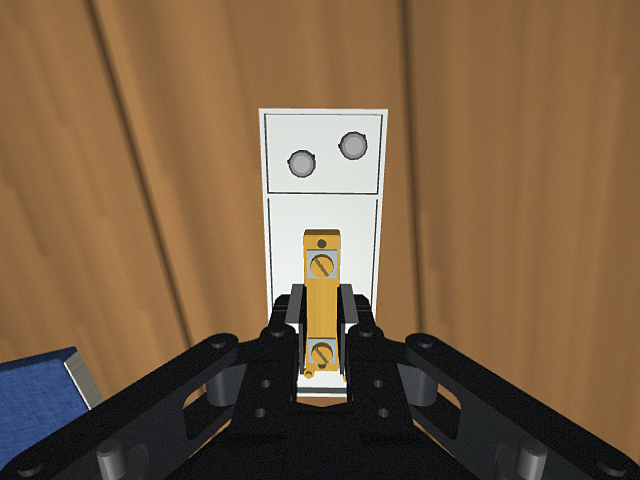

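View pics/s7.png

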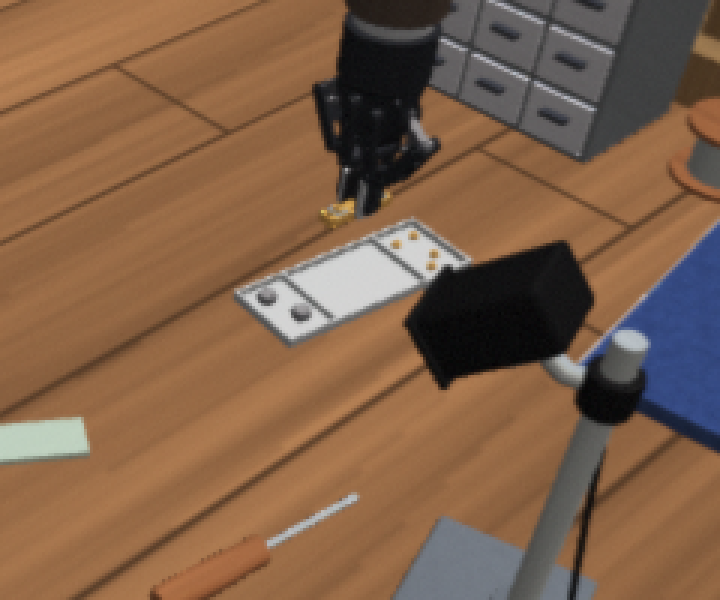

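```bash
python3 - <<'E'
from h import *
np.set_printoptions(precision=2,suppress=True)
p=pix2world("wrist",[(260,109),(388,109),(267,193),(380,193)],10);print(p)
f=(p[0]+p[1])/2; l=p[1]-p[0];print(np.linalg.norm(l),np.degrees(np.arctan2(l[1],l[0])))
e=np.array([np.cos(np.radians(81.9)),np.sin(np.radians(81.9)),0]);print("centre",f+e*108.5)
x,y,_=f+e*108.5
go((x+498.6)/2,(y+327.4)/2,80,171.9)
go(*((f+e*108.5)[:2]),8,171.9)
E
```

```text
[[525.03 215.8   10.  ]
 [445.8  226.22  10.  ]
 [530.07 268.3   10.  ]
 [454.74 277.92  10.  ]]
79.91169911948063 172.50574159982236
centre [500.7  328.43  10.  ]
t 9.55 pos [496.8 312.7  89.4] yaw 172.59 tilt [ 0.02 -0.01 -1.  ] w 13.8 F [ 0.3 -0.  -1.4]
shift [-15.5  -0.7   9.3] roll 0.69 j [ 0.85  0.45 -0.28  0.02 -0.83 -0.99]
t 9.55 pos [496.8 312.7  89.4] yaw 172.59 tilt [ 0.02 -0.01 -1.  ] w 13.8 F [ 0.3 -0.  -1.4]
shift [-16.5  -0.5  81.3] roll 0.69 j [ 0.85  0.45 -0.28  0.02 -0.83 -0.99]
```

Emit:
{"name": "arm_command", "arguments": {"commands": [-0.008,0,0.01,0.6,-0.008,0,0.016,0,0,0,0.016,0,0,0,0.012,0,0,0,0,0]}}

```text
clock: 10.05
position: [500.4, 331.5, 30.8]
ee_rot: [-0.656, 0.755, -0.007, 0.005]
contact_force: [0.3, -0.5, -1.0]
gripper_width: 14.0
```

```bash
python3 - <<'E'
from h import *
go(499.6,328,6.5,171.9)
im=arm.get_image("wrist");cv2.imwrite("pics/w8.png",im[:,:,::-1])
E
```

```text
t 10.05 pos [500.4 331.5  30.8] yaw 171.93 tilt [ 0.017 -0.005 -1.   ] w 14.0 F [ 0.3 -0.5 -1. ]
shift [ 3.5  0.7 24.3] roll 0.03 j [ 0.86  0.55 -0.3   0.02 -0.71 -1.02]
```

View pics/w8.png

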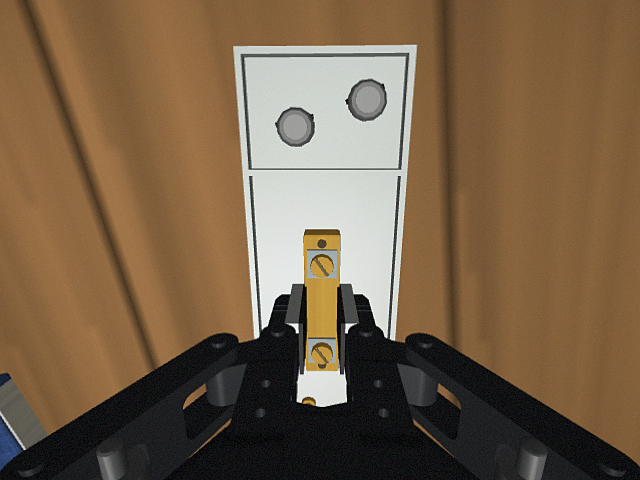

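The bar is centred across the bay and parallel to its walls. I'll lower it in small steps.

Emit:
{"name": "arm_command", "arguments": {"commands": [0.003,0,0.006,0,0,0,0.006,0,0,0,0.004,0,0,0,0.003,0,0,0,0,0]}}

```text
clock: 10.6
position: [501.6, 329.3, 12.4]
ee_rot: [-0.656, 0.755, -0.007, 0.007]
contact_force: [-0.1, 0.1, -0.1]
gripper_width: 13.7
```

Emit:
{"name": "arm_command", "arguments": {"commands": [0,0,0.001,0,0,0,0.001,0,0,0,0.001,0,0,0,0,0,0,0,0,0]}}

```text
clock: 11.1
position: [502.2, 329.8, 10.1]
ee_rot: [-0.656, 0.755, -0.007, 0.008]
contact_force: [0.5, -0.1, -1.4]
gripper_width: 13.7
```

```bash
python3 - <<'E'
from h import *
go(499.6,328,6.5,171.9)
E
```

```text
t 11.1 pos [502.2 329.8  10.1] yaw 171.95 tilt [ 0.021 -0.    -1.   ] w 13.7 F [ 0.5 -0.1 -1.4]
shift [2.2 2.4 3.5] roll 0.05 j [ 0.86  0.57 -0.32  0.03 -0.66 -1.02]
```

Emit:
{"name": "arm_command", "arguments": {"commands": [0,0.001,0.002,0,0,0,0.001,0,0,0,0.001,0,0,0,0.001,0,0,0,0,0]}}

```text
clock: 11.6
position: [501.5, 330.3, 6.6]
ee_rot: [-0.656, 0.755, -0.007, 0.008]
contact_force: [0.9, -0.3, -0.8]
gripper_width: 13.5
```

```bash
python3 - <<'E'
from h import *
go(499.6,328,6.5,171.9)
im=arm.get_image("wrist");cv2.imwrite("pics/w9.png",im[150:450,120:520,::-1].repeat(2,0).repeat(2,1))
E
```

```text
t 11.6 pos [501.5 330.3   6.6] yaw 172.0 tilt [ 0.022 -0.    -1.   ] w 13.5 F [ 0.9 -0.3 -0.8]
shift [2.5 1.5 0. ] roll 0.1 j [ 0.86  0.58 -0.33  0.03 -0.65 -1.02]
```

View pics/w9.png

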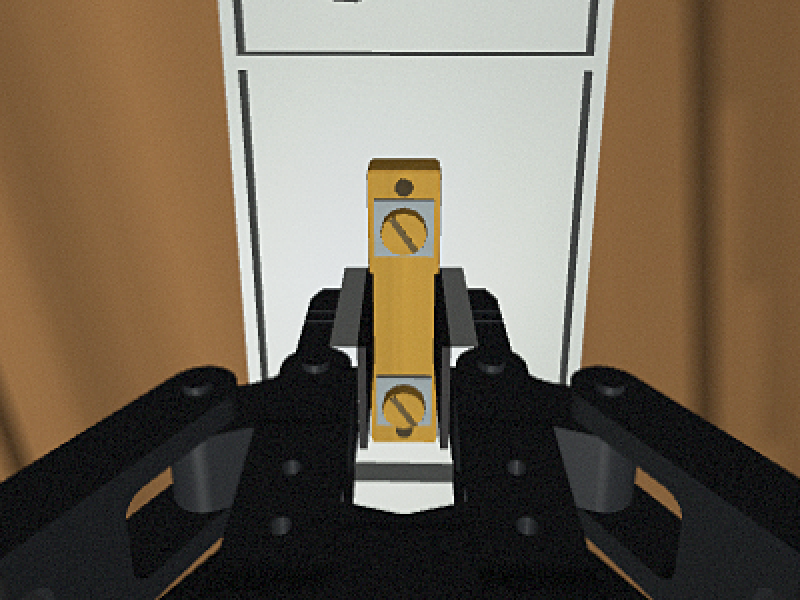

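```bash
python3 - <<'E'
from h import *
np.set_printoptions(precision=2,suppress=True)
f=lambda x,y:(120+x/2,150+y/2)
# far wall near/far edges (z10), near divider edges (z=10), bar top ends z=13
e=np.array([np.cos(np.radians(81.9)),np.sin(np.radians(81.9)),0])
for nm,q,z in(("far div floor edge",(405,68),3),("far div top inner edge",(405,68),10),("far div upper",(405,52),10),("near div a",(405,462),10),("near div b",(405,481),10),("near a floor",(405,462),3),("bar far",(404,170),13),("bar near",(404,440),13),("scr1",(404,230),18),("scr2",(404,406),18),("bay L",(245,200),10),("bay R",(583,200),10)):
    p=pix2world("wrist",[f(*q)],z)[0];print(nm,p,p@e)
E
```

```text
far div floor edge [494.06 274.77   3.  ] 341.6438995232022
far div top inner edge [493.79 273.81  10.  ] 340.65097739168186
far div upper [493.33 270.54  10.  ] 337.3538030625218
near div a [507.53 372.13  10.  ] 439.9263559361109
near div b [508.34 377.91  10.  ] 445.7619477266689
near a floor [508.49 378.05   3.  ] 445.92938156742184
bar far [496.89 294.89  13.  ] 361.95761064478717
bar near [506.46 363.15  13.  ] 430.88474834281493
scr1 [498.43 306.56  18.  ] 373.73217605987253
scr2 [504.5  349.87  18.  ] 417.46864877869
bay L [533.16 297.98  10.  ] 370.13555349381477
bay R [458.98 307.84  10.  ] 369.4401288524726
```

The bar is within about 3 mm of the bay's middle, so I'll release it.

Emit:
{"name": "arm_command", "arguments": {"commands": [0,0,0,0,0,0,0,0,0,0,0,0,0,0,0,0,0,0,0,0], "jaw": 0.33}}

```text
clock: 12.15
position: [501.8, 330.5, 6.3]
ee_rot: [-0.656, 0.755, -0.007, 0.009]
contact_force: [0.2, 0.7, -0.1]
gripper_width: 28.2
```

Emit:
{"name": "arm_command", "arguments": {"commands": [0,0,-0.005,0,0,0,-0.015,0,0,0,-0.02,0,0,0,-0.025,0,0,0,-0.025,0]}}

```text
clock: 12.65
position: [497.8, 328.4, 95.7]
ee_rot: [-0.656, 0.755, -0.008, 0.004]
contact_force: [1.4, 0.5, -0.0]
gripper_width: 28.2
```

```bash
python3 - <<'E'
from h import *
np.set_printoptions(precision=2,suppress=True)
im=arm.get_image("wrist");cv2.imwrite("pics/w10.png",im[:,:,::-1])
# slide target: grasp at x=-12
a=np.radians(-46.2);e=np.array([np.cos(a),np.sin(a)]);c=np.array([493.4,-304.3]);g=c-12*e;print(g)
go(g[0],g[1],120,43.8); go(g[0],g[1],120,223.8)
E
```

```text
[ 485.09 -295.64]
t 12.7 pos [500.  330.3 100.7] yaw 172.04 tilt [ 0.02 -0.   -1.  ] w 27.8 F [0.4 1.2 2.7]
shift [622.  -72.3 -18.8] roll 128.24 j [ 0.86  0.45 -0.25  0.02 -0.85 -1.02]
t 12.7 pos [500.  330.3 100.7] yaw 172.04 tilt [ 0.02 -0.   -1.  ] w 27.8 F [0.4 1.2 2.7]
shift [622.  -72.3 -18.8] roll -51.76 j [ 0.86  0.45 -0.25  0.02 -0.85 -1.02]
```

View pics/w10.png

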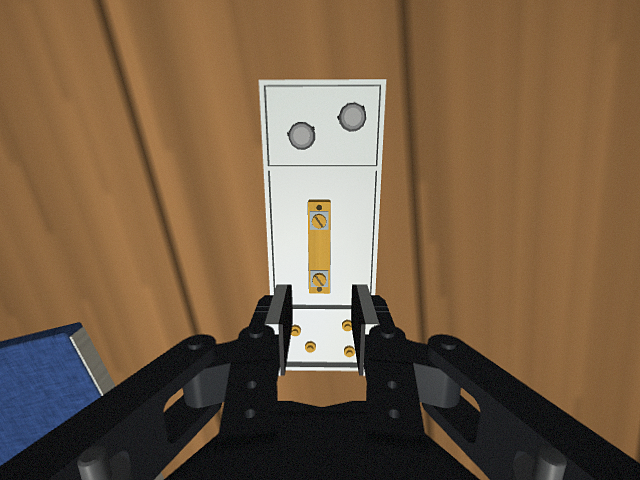

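Bridge placed: it lies flat in the middle bay at (319,247). Next I'll check in the wrist pictures where the fingertips stand at a 42 mm opening, then move to the slide.

```bash
python3 - <<'E'
from h import *
np.set_printoptions(precision=1,suppress=True)
s=arm.read_state();R=Rn.from_quat(s['ee_rot']).as_matrix();p=s['position']
i=arm.camera_info("wrist")
for y in(21,7,0):
  for z in(0,-3,-6,-19):
    print(y,z,world2pix("wrist",[p+R@np.array([11,y,z]),p+R@np.array([11,-y,z]),p+R@np.array([-11,-y,z])],i).ravel())
E
```

```text
21 0 [367.9 281.5 278.2 281.5 280.  322.9]
21 -3 [368.7 284.2 277.4 284.3 279.2 326.3]
21 -6 [369.7 287.1 276.6 287.1 278.4 329.8]
21 -19 [374.  300.8 272.5 300.8 274.7 346.6]
7 0 [338.  281.5 308.1 281.5 308.6 322.9]
7 -3 [338.3 284.2 307.9 284.2 308.4 326.2]
7 -6 [338.6 287.1 307.6 287.1 308.2 329.7]
7 -19 [340.2 300.8 306.4 300.8 307.  346.6]
0 0 [323.1 281.5 323.1 281.5 323.  322.9]
0 -3 [323.1 284.2 323.1 284.2 323.  326.2]
0 -6 [323.1 287.1 323.1 287.1 323.1 329.7]
0 -19 [323.3 300.8 323.3 300.8 323.2 346.6]
```

Emit:
{"name": "arm_command", "arguments": {"commands": [0.02,-0.002,-0.008,0,0.04,-0.005,-0.01,0,0.045,-0.005,0,0,0.045,-0.005,0,0,0.045,-0.005,0,0], "jaw": 0.7}}

```text
clock: 13.2
position: [497.3, 135.4, 123.4]
ee_rot: [-0.66, 0.751, -0.008, 0.015]
contact_force: [0.6, -0.0, 0.6]
gripper_width: 59.6
```

Emit:
{"name": "arm_command", "arguments": {"commands": [0.045,-0.005,0,0,0.045,-0.005,0,0,0.045,-0.005,0,0,0.045,-0.005,0,0,0.045,-0.005,0,0]}}

```text
clock: 13.7
position: [492.4, -99.4, 124.6]
ee_rot: [-0.661, 0.75, -0.01, 0.017]
contact_force: [1.1, 0.6, -0.6]
gripper_width: 60.1
```

```bash
python3 - <<'E'
from h import *
go(485.1,-295.6,120,43.8)
E
```

```text
t 13.7 pos [492.4 -99.4 124.6] yaw 172.82 tilt [ 0.039  0.008 -0.999] w 60.1 F [ 1.1  0.6 -0.6]
shift [195.6 -17.1   2.7] roll 129.02 j [ 0.12  0.27 -0.46 -0.   -0.8  -0.24]
```

Emit:
{"name": "arm_command", "arguments": {"commands": [0.045,-0.004,0,0,0.045,-0.004,0,0,0.045,-0.004,0,0,0.03,-0.003,0,0,0.015,-0.002,0,0]}}

```text
clock: 14.2
position: [485.5, -291.3, 125.1]
ee_rot: [-0.66, 0.751, -0.012, 0.019]
contact_force: [-0.3, 0.2, -0.1]
gripper_width: 59.7
```

Emit:
{"name": "arm_command", "arguments": {"commands": [0,0,0,8,0,0,0,8,0,0,0,8,0,0,0,8,0,0,0,8]}}

```text
clock: 14.7
position: [484.5, -295.5, 125.9]
ee_rot: [-0.347, 0.937, -0.005, 0.022]
contact_force: [-0.4, -0.1, -0.0]
gripper_width: 60.1
```

Emit:
{"name": "arm_command", "arguments": {"commands": [0,0,0,8,0,0,0,8,0,0,0,8,0,0,0,8,0,0,0,8]}}

```text
clock: 15.2
position: [484.3, -295.6, 127.3]
ee_rot: [0.009, 1.0, 0.003, 0.024]
contact_force: [0.8, 0.3, 0.5]
gripper_width: 60.0
```

Emit:
{"name": "arm_command", "arguments": {"commands": [0,0,0,8,0,0,0,8,0,0,0,8,0,0,0,8,0,0,0,8]}}

```text
clock: 15.7
position: [484.2, -295.6, 128.8]
ee_rot: [0.365, 0.931, 0.011, 0.022]
contact_force: [-0.3, -0.6, 0.8]
gripper_width: 60.0
```

```bash
python3 - <<'E'
from h import *
go(485.1,-295.6,120,43.8)
E
```

```text
t 15.7 pos [ 484.2 -295.6  128.8] yaw 47.25 tilt [ 0.05   0.005 -0.999] w 60.0 F [-0.3 -0.6  0.8]
shift [-0.4  0.3  8.9] roll 3.45 j [-0.27  0.36 -0.3  -0.02 -0.86 -2.03]
```

Emit:
{"name": "arm_command", "arguments": {"commands": [0,0,0.015,3.4,0,0,0.02,0,0,0,0.02,0,0,0,0.015,0,0,0,0,0]}}

```text
clock: 16.2
position: [489.1, -295.8, 59.7]
ee_rot: [0.394, 0.919, 0.012, 0.025]
contact_force: [-0.0, 0.8, -0.5]
gripper_width: 59.9
```

```bash
python3 - <<'E'
from h import *
go(485.1,-295.6,30,43.8)
im=arm.get_image("wrist");cv2.imwrite("pics/w11.png",im[:,:,::-1])
E
```

```text
t 16.2 pos [ 489.1 -295.8   59.7] yaw 43.56 tilt [ 0.055  0.003 -0.998] w 59.9 F [-0.   0.8 -0.5]
shift [ 4.  -4.  29.4] roll -0.24 j [-0.27  0.46 -0.36 -0.03 -0.7  -2.09]
```

View pics/w11.png

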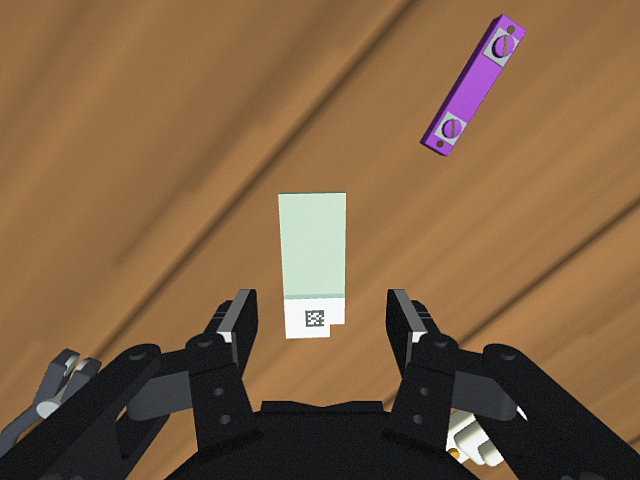

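The slide stands between the fingers, clear end up at (278–346,193) and notch at bottom right (337,331). I'll refine its pose.

```bash
python3 - <<'E'
from h import *
np.set_printoptions(precision=2,suppress=True)
i=arm.camera_info("wrist")
p=pix2world("wrist",[(278,193.5),(346,192.5),(286,338),(285.5,298)],6,i)
ang=lambda v:np.degrees(np.arctan2(v[1],v[0]))
print(p,np.linalg.norm(p[0]-p[1]),np.linalg.norm(p[2]-p[0]),ang(p[2]-p[0]),ang(p[1]-p[0]))
c=(p[1]+p[2])/2;e=(p[2]-p[0]);e/=np.linalg.norm(e);g=c-12*e;print(c,g)
go(g[0],g[1],0,43.8)
E
```

```text
[[ 445.31 -283.12    6.  ]
 [ 474.29 -255.2     6.  ]
 [ 515.73 -355.45    6.  ]
 [ 494.78 -332.35    6.  ]] 40.24270568549218 100.94428601764731 -45.76599896933412 43.93525312635078
[ 495.01 -305.33    6.  ] [ 486.64 -296.73    6.  ]
t 16.25 pos [ 489.9 -296.1   60.8] yaw 43.59 tilt [ 0.06  0.   -1.  ] w 59.9 F [-1.1 -0.6  0.2]
shift [ 4.1 -5.4 60.5] roll -0.21 j [-0.27  0.46 -0.36 -0.03 -0.7  -2.09]
```

Emit:
{"name": "arm_command", "arguments": {"commands": [0.002,-0.003,0.012,0,0.002,-0.002,0.014,0,0,0,0.012,0,0,0,0.005,0,0,0,0,0]}}

```text
clock: 16.75
position: [487.9, -297.6, 18.3]
ee_rot: [0.394, 0.919, 0.012, 0.03]
contact_force: [1.2, 0.6, 0.3]
gripper_width: 59.7
```

```bash
python3 - <<'E'
from h import *
go(486,-296.3,0,43.8)
im=arm.get_image("wrist");cv2.imwrite("pics/w12.png",im[150:450,120:520,::-1].repeat(2,0).repeat(2,1))
E
```

```text
t 16.75 pos [ 487.9 -297.6   18.3] yaw 43.63 tilt [ 0.064 -0.001 -0.998] w 59.7 F [1.2 0.6 0.3]
shift [ 3.  -1.3 18.1] roll -0.17 j [-0.27  0.51 -0.4  -0.03 -0.6  -2.08]
```

View pics/w12.png

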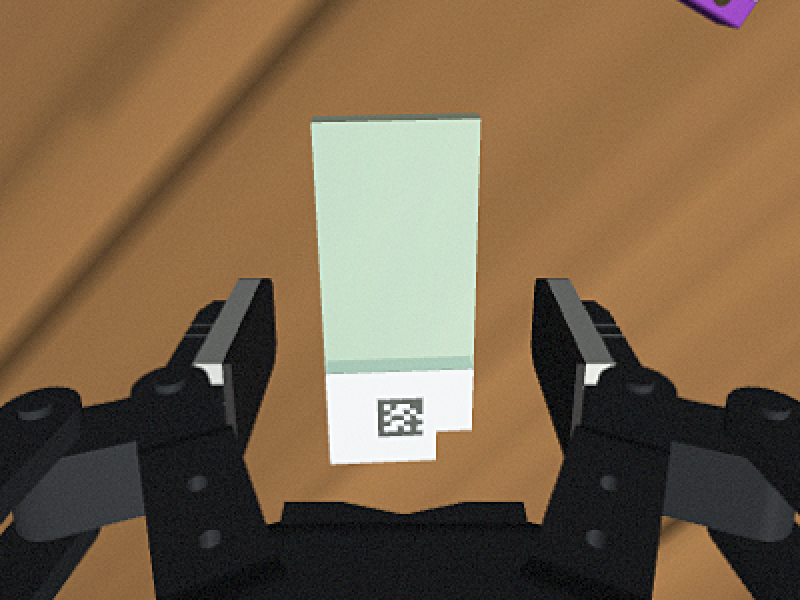

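Emit:
{"name": "arm_command", "arguments": {"commands": [0.002,-0.001,0.006,0,0.001,0,0.006,0,0,0,0.003,0,0,0,0,0,0,0,0,0]}}

```text
clock: 17.3
position: [487.1, -296.3, 3.4]
ee_rot: [0.394, 0.919, 0.012, 0.031]
contact_force: [-0.4, -0.7, -0.2]
gripper_width: 59.3
```

```bash
python3 - <<'E'
from h import *
go(486,-296.3,-1,43.8)
im=arm.get_image("wrist");cv2.imwrite("pics/w13.png",im[150:450,120:520,::-1].repeat(2,0).repeat(2,1))
E
```

```text
t 17.3 pos [ 487.1 -296.3    3.4] yaw 43.67 tilt [ 0.067 -0.002 -0.998] w 59.3 F [-0.4 -0.7 -0.2]
shift [ 1.  -1.   4.3] roll -0.13 j [-0.27  0.54 -0.41 -0.03 -0.56 -2.08]
```

View pics/w13.png

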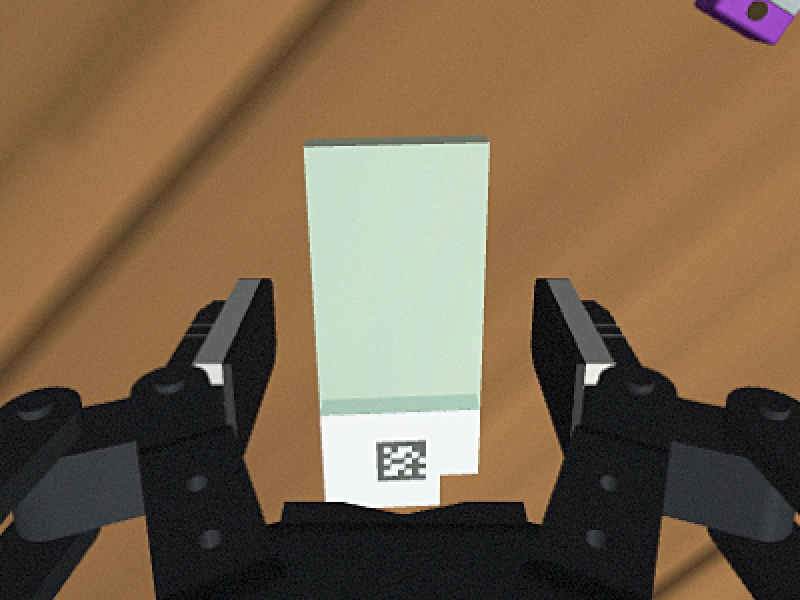

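Emit:
{"name": "arm_command", "arguments": {"commands": [0,0,0.002,0,0,0,0.002,0,0,0,0,0,0,0,0,0,0,0,0,0], "jaw": 0.55}}

```text
clock: 17.85
position: [487.8, -296.5, -0.4]
ee_rot: [0.394, 0.919, 0.012, 0.032]
contact_force: [0.0, -0.1, 0.6]
gripper_width: 46.8
```

```bash
python3 - <<'E'
from h import *
np.set_printoptions(precision=1,suppress=True)
go(486,-296.3,-1,43.8)
im=arm.get_image("wrist");cv2.imwrite("pics/w14.png",im[240:390,220:420,::-1].repeat(4,0).repeat(4,1))
s=arm.read_state();R=Rn.from_quat(s['ee_rot']).as_matrix();p=s['position'];w=s['gripper_width']/2
for z in(0,-2,-4,-6):
  q=[p+R@np.array([11,y,z]) for y in(-w,w)];print(z,np.array(q)[:,2],(world2pix("wrist",q)-[220,240])*4)
E
```

```text
t 17.85 pos [ 487.8 -296.5   -0.4] yaw 43.67 tilt [ 0.1 -0.  -1. ] w 46.8 F [ 0.  -0.1  0.6]
shift [ 1.4 -1.2  0.5] roll -0.13 j [-0.3  0.5 -0.4 -0.  -0.6 -2.1]
0 [-2.   0.2] [[204.2 153.9]
 [608.2 153.8]]
-2 [-0.   2.2] [[201.7 161. ]
 [610.8 161. ]]
-4 [2.  4.2] [[199.1 168.3]
 [613.4 168.3]]
-6 [4.  6.2] [[196.4 175.8]
 [616.  175.8]]
```

View pics/w14.png

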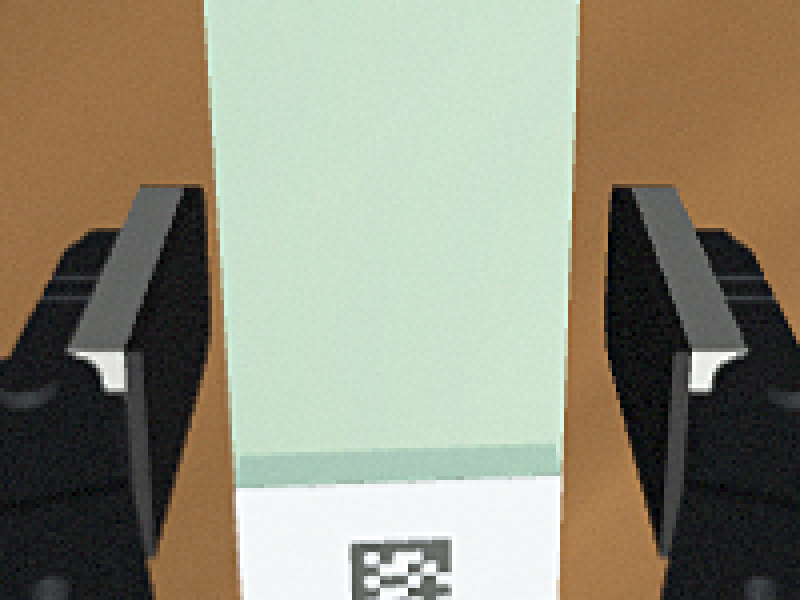

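Emit:
{"name": "arm_command", "arguments": {"commands": [0.001,-0.001,0.001,0,0,0,0.001,0,0,0,0,0,0,0,0,0,0,0,0,0]}}

```text
clock: 18.4
position: [487.4, -296.5, -0.6]
ee_rot: [0.393, 0.919, 0.013, 0.033]
contact_force: [0.1, -0.3, 0.2]
gripper_width: 46.9
```

Emit:
{"name": "arm_command", "arguments": {"commands": [0,0,0.002,0,0,0,0.001,0,0,0,0.001,0,0,0,0,0,0,0,0,0]}}

```text
clock: 18.9
position: [487.5, -296.5, -0.7]
ee_rot: [0.393, 0.919, 0.012, 0.033]
contact_force: [0.5, 0.8, 1.1]
gripper_width: 46.9
```

z no longer falls (stuck at -0.7 mm, Fz +1), so the fingertips are at the bench. I'll back off 1 mm and close.

Emit:
{"name": "arm_command", "arguments": {"commands": [0,0,-0.001,0,0,0,0,0,0,0,0,0,0,0,0,0,0,0,0,0], "jaw": 0}}

```text
clock: 19.4
position: [487.2, -296.9, 0.4]
ee_rot: [0.392, 0.919, 0.012, 0.032]
contact_force: [-1.1, -0.4, 2.4]
gripper_width: 37.6
```

```bash
python3 - <<'E'
from h import *
go(486,-296.3,40,43.8)
im=arm.get_image("wrist");cv2.imwrite("pics/w15.png",im[150:450,120:520,::-1].repeat(2,0).repeat(2,1))
E
```

```text
t 19.4 pos [ 4.872e+02 -2.969e+02  4.000e-01] yaw 43.82 tilt [ 0.068 -0.004 -0.998] w 37.6 F [-1.1 -0.4  2.4]
shift [ -0.7   1.4 -39.6] roll 0.02 j [-0.27  0.54 -0.42 -0.03 -0.55 -2.08]
```

View pics/w15.png

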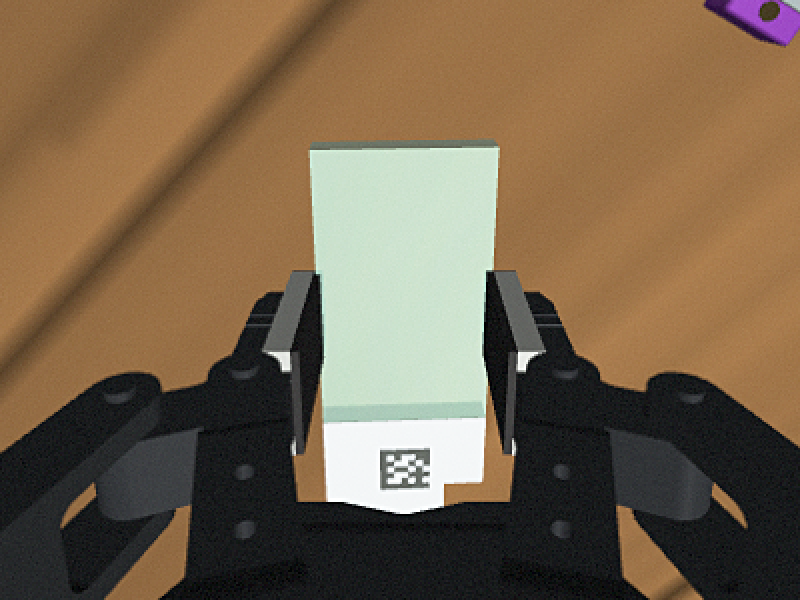

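The slide is gripped: width 37.6, with the same -2.4 mm bias as on the bar. I'll lift gently.

Emit:
{"name": "arm_command", "arguments": {"commands": [0,0,0,0,0,0,-0.004,0,0,0,-0.006,0,0,0,-0.006,0,0,0,0,0]}}

```text
clock: 19.95
position: [485.4, -296.5, 16.5]
ee_rot: [0.393, 0.919, 0.012, 0.031]
contact_force: [1.0, 0.6, -1.2]
gripper_width: 37.4
```

```bash
python3 - <<'E'
from h import *
go(486,-296.3,40,43.8)
im=arm.get_image("wrist");cv2.imwrite("pics/w16.png",im[150:450,120:520,::-1].repeat(2,0).repeat(2,1))
im=arm.get_image("scene");cv2.imwrite("pics/s16.png",im[230:380,130:330,::-1].repeat(4,0).repeat(4,1))
E
```

```text
t 19.95 pos [ 485.4 -296.5   16.5] yaw 43.78 tilt [ 0.067 -0.003 -0.998] w 37.4 F [ 1.   0.6 -1.2]
shift [ -1.4   1.7 -23.4] roll -0.02 j [-0.27  0.51 -0.41 -0.03 -0.58 -2.08]
```

View pics/w16.png

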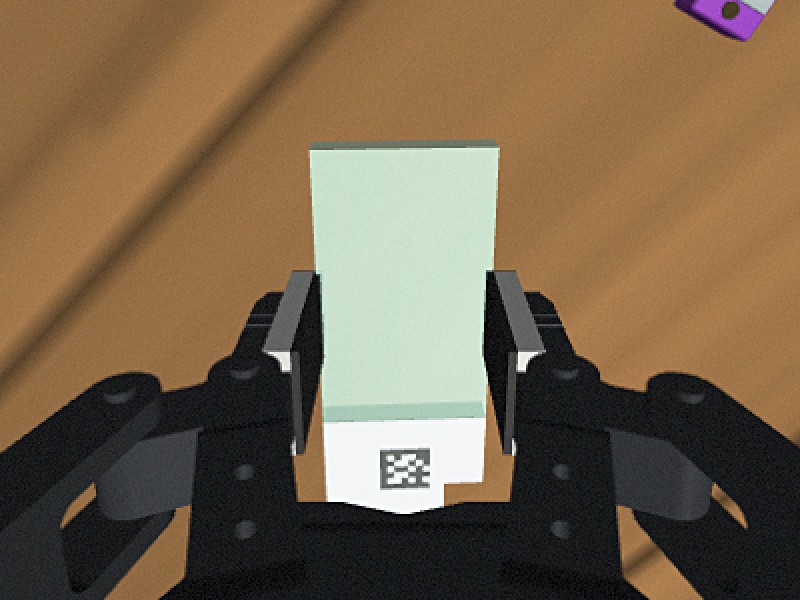

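View pics/s16.png

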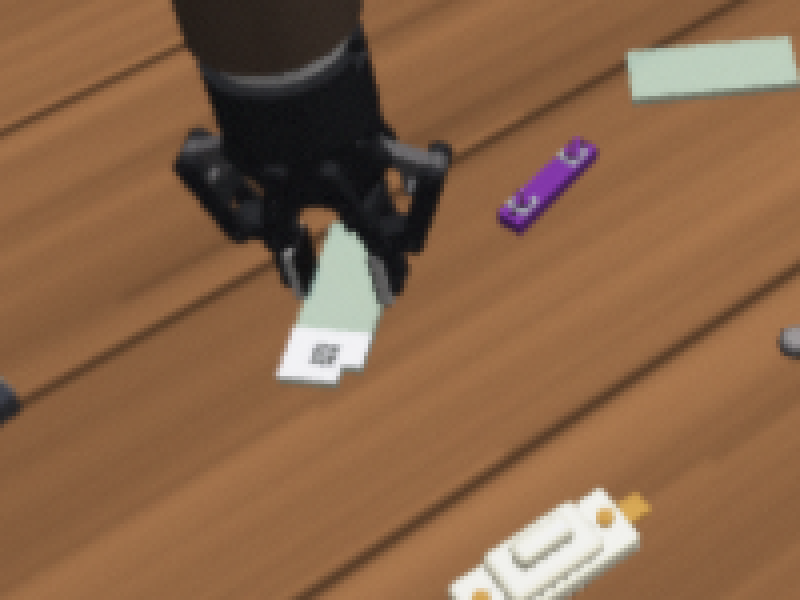

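The slide is firmly held and level, frosted end out. I'll raise it clear, then turn it.

Emit:
{"name": "arm_command", "arguments": {"commands": [0,0,-0.02,0,0,0,-0.03,0,0,0,-0.035,0,0,0,-0.03,0,0,0,-0.005,0]}}

```text
clock: 20.55
position: [474.9, -295.4, 136.4]
ee_rot: [0.393, 0.919, 0.011, 0.027]
contact_force: [-0.0, -0.7, -0.8]
gripper_width: 37.6
```

```bash
cat >> h.py <<'E'
# slide in tool, from the grasp
_Rg=Rn.from_quat([0.392,0.919,0.012,0.032]).as_matrix();_pg=np.array([487.2,-296.9,0.4])
_a=np.radians(-46.1);_S=np.array([[np.cos(_a),-np.sin(_a),0],[np.sin(_a),np.cos(_a),0],[0,0,1]])
_c=np.array([494.2,-304.8,0.])
TS=(_Rg.T@_S, _Rg.T@(_c-_pg))
def show(focus=(632,48,130),yaw=18.3):
    s=arm.read_state();R=Rn.from_quat(s['ee_rot']).as_matrix();p=s['position']
    Sw=R@TS[0];lab=p+R@(TS[1]+TS[0]@[35,0,6])
    y=np.degrees(np.arctan2(Sw[1,0],Sw[0,0]));roll=-((yaw-y+180)%360-180)
    R2=R@Rn.from_euler('z',roll,degrees=True).as_matrix()
    lab2=p+R2@(TS[1]+TS[0]@[35,0,6])
    print("t",s['clock'],"pos",p.round(1),"label",lab.round(1),"slide yaw",y.round(1),"tilt deg",np.degrees(np.arccos(Sw[2,2])).round(1),"w",round(s['gripper_width'],1),"j",s['joints'].round(2))
    print("roll",round(roll,1),"then label err world",(np.array(focus)-lab2).round(1),"shift now-axes",(R.T@(np.array(focus)-lab2)).round(1),"shift turned-axes",(R2.T@(np.array(focus)-lab2)).round(1))
E
python3 -c "
from h import *
print(TS); show()"
```

```text
(array([[-9.98772881e-01,  2.93504141e-03, -4.94380089e-02],
       [ 6.00389113e-04,  9.98886571e-01,  4.71726338e-02],
       [ 4.95214168e-02,  4.70850653e-02, -9.97662581e-01]]), array([-10.51472384,  -0.44607066,   0.90089044]))
t 20.55 pos [ 474.9 -295.4  136.4] label [ 506.1 -328.7  141.6] slide yaw -46.2 tilt deg 0.6 w 37.6 j [-0.28  0.34 -0.32 -0.02 -0.86 -2.09]
roll -64.5 then label err world [113.9 329.3 -12.3] shift now-axes [160.2 309.1  18.9] shift turned-axes [-210.1  277.6   18.9]
```

Emit:
{"name": "arm_command", "arguments": {"commands": [0,0,0,-4,0,0,0,-8,0,0,0,-8,0,0,0,-8,0,0,0,-8]}}

```text
clock: 21.05
position: [472.9, -294.2, 133.7]
ee_rot: [0.079, 0.996, 0.004, 0.027]
contact_force: [-0.1, 0.1, -0.5]
gripper_width: 37.4
```

Emit:
{"name": "arm_command", "arguments": {"commands": [0,0,0,-8,0,0,0,-8,0,0,0,-8,0,0,0,0,0,0,0,0]}}

```text
clock: 21.55
position: [469.7, -292.6, 127.6]
ee_rot: [-0.137, 0.99, 0.001, 0.023]
contact_force: [-1.2, -0.4, -0.4]
gripper_width: 37.7
```

```bash
python3 -c "
from h import *
show()"
```

```text
t 21.55 pos [ 469.7 -292.6  127.6] label [ 513.6 -280.3  133.1] slide yaw 15.7 tilt deg 3.0 w 37.7 j [-0.28  0.35 -0.33 -0.03 -0.85 -1.  ]
roll -2.6 then label err world [119.  326.4  -3.1] shift now-axes [-202.7  282.    11.1] shift turned-axes [-215.   272.6   11.1]
```

Emit:
{"name": "arm_command", "arguments": {"commands": [-0.008,0.01,-0.002,-2.6,-0.018,0.022,-0.002,0,-0.025,0.031,-0.001,0,-0.025,0.031,0,0,-0.025,0.031,0,0]}}

```text
clock: 22.05
position: [527.2, -139.5, 135.4]
ee_rot: [-0.154, 0.988, 0.001, 0.022]
contact_force: [-0.3, -0.8, -2.4]
gripper_width: 37.4
```

```bash
python3 -c "
from h import *
show()"
```

```text
t 22.05 pos [ 527.2 -139.5  135.4] label [ 570.7 -125.8  140.8] slide yaw 17.7 tilt deg 3.0 w 37.4 j [ 0.03  0.32 -0.35 -0.01 -0.86 -1.29]
roll -0.6 then label err world [ 61.5 173.4 -10.8] shift now-axes [-110.7  146.5   14.9] shift turned-axes [-112.2  145.4   14.9]
```

Emit:
{"name": "arm_command", "arguments": {"commands": [-0.025,0.032,0.001,0,-0.025,0.032,0.001,0,-0.022,0.029,0.001,0,-0.014,0.019,0,0,-0.007,0.009,0,0]}}

```text
clock: 22.55
position: [581.7, 17.0, 136.6]
ee_rot: [-0.156, 0.987, 0.001, 0.024]
contact_force: [-0.2, -0.2, -0.9]
gripper_width: 37.3
```

```bash
python3 -c "
from h import *
show()
for n in('scene','top','wrist'):
    im=arm.get_image(n)[:,:,::-1]
    if n=='scene': im=im[150:350,280:540].repeat(3,0).repeat(3,1)
    if n=='top': im=im[80:230,200:400].repeat(4,0).repeat(4,1)
    cv2.imwrite('pics/'+n+'20.png',im)
"
```

```text
t 22.55 pos [581.7  17.  136.6] label [625.1  31.  142.1] slide yaw 18.0 tilt deg 3.0 w 37.3 j [ 0.31  0.38 -0.27  0.01 -0.88 -1.57]
roll -0.3 then label err world [  7.   16.8 -12.1] shift now-axes [-11.2  13.9  12.6] shift turned-axes [-11.3  13.8  12.6]
```

View pics/scene20.png

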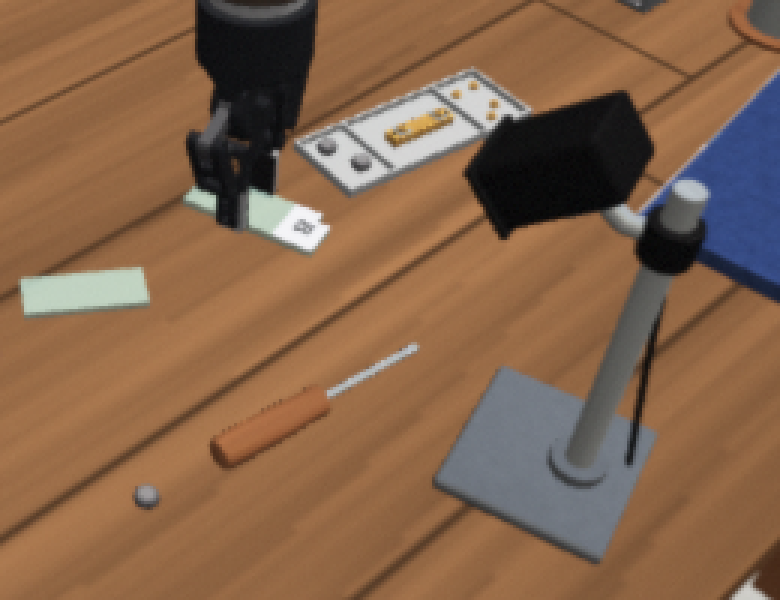

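View pics/top20.png

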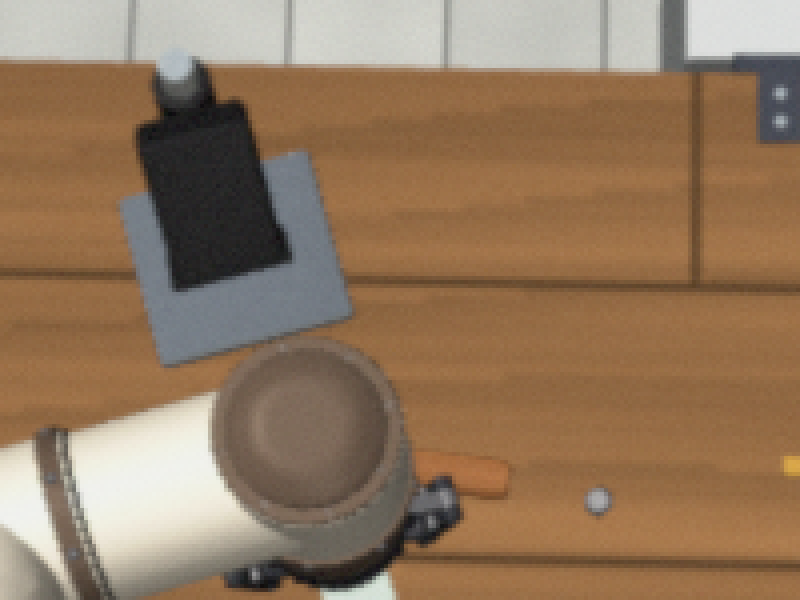

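The slide points at the reader; next I'll cross-check the reader's pose and the label's position from the scene camera.

```bash
python3 - <<'E'
from h import *
np.set_printoptions(precision=1,suppress=True)
c=lambda l:[((x+.5)/3-.5+280,(y+.5)/3-.5+150) for x,y in l]
for z in(5,10):
  b=pix2world("scene",c([(433,484),(501,367),(657,433),(599,562),(578,460)]),z)
  d=np.linalg.norm
  print("rear corners, widths",b,d(b[1]-b[0]),d(b[2]-b[1]))
  f=(b[0]+b[1])/2;r=(b[2]+b[3])/2;ex=(r-f)/d(r-f);print("yaw",np.degrees(np.arctan2(ex[1],ex[0])),"origin",f-130*ex,"from column",b[4]-220*ex)
for n in("scene","top","wrist"):
  for t in("slide_label","slide"): print(n,t,place(n,t)[:2])
s=pix2world("scene",c([(300,228),(326,230)]),142);print("label by scene code centre at z142",s)
# project predicted label
st=arm.read_state();R=Rn.from_quat(st['ee_rot']).as_matrix();lab=st['position']+R@(TS[1]+TS[0]@[35,0,6]);print(lab,(world2pix("scene",lab)-[280,150])*3)
E
```

```text
rear corners, widths [[770.7  30.5   5. ]
 [731.9 155.7   5. ]
 [844.4 191.5   5. ]
 [882.9  66.1   5. ]
 [822.7 126.6   5. ]] 131.04479168994257 118.0936043674759
yaw 17.60654619991161 origin [627.4  53.8   5. ] from column [613.   60.1   5. ]
rear corners, widths [[772.6  27.   10. ]
 [734.  151.3  10. ]
 [845.8 186.8  10. ]
 [884.1  62.3  10. ]
 [824.3 122.4  10. ]] 130.1615454417115 117.29764955193137
yaw 17.606546199911612 origin [629.4  49.8  10. ] from column [614.6  55.8  10. ]
scene slide_label [(array([625.1,  37.6, 144.6]), 0.69)]
scene slide [(array([592. ,  20.9, 135.3]), 0.88), (array([500.2, 330. ,  -2.2]), 0.35)]
top slide_label []
top slide [(array([593.2,  21.2, 135.4]), 0.72)]
wrist slide_label [(array([620.5,  24.6, 140. ]), 0.6)]
wrist slide [(array([590.9,  13.1, 135.4]), 0.84)]
label by scene code centre at z142 [[621.1  30.4 142. ]
 [634.   42.7 142. ]]
[624.4  27.  142.2] [[299.  231.3]]
```

View pics/wrist20.png

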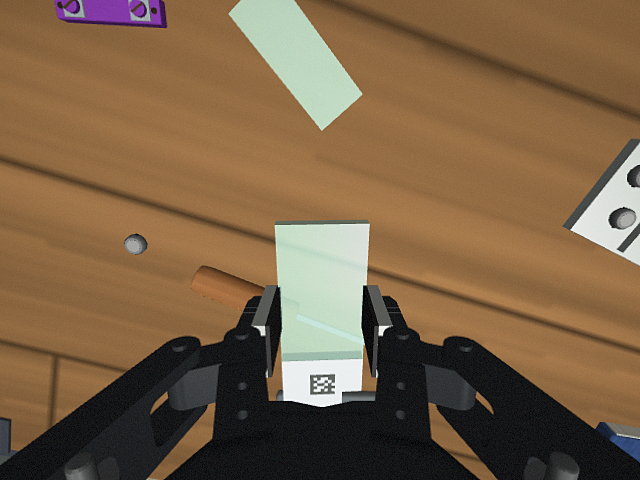

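Emit:
{"name": "arm_command", "arguments": {"commands": [-0.005,0.007,0.003,0,-0.005,0.007,0.004,0,-0.003,0.005,0.003,0,0,0,0,0,0,0,0,0]}}

```text
clock: 23.5
position: [588.4, 36.2, 126.1]
ee_rot: [-0.153, 0.988, 0.001, 0.023]
contact_force: [-0.3, 1.3, -0.4]
gripper_width: 37.3
```

```bash
python3 -c "
from h import *
show((630.5,49,130),18)"
```

```text
t 23.5 pos [588.4  36.2 126.1] label [631.9  49.9 131.6] slide yaw 17.6 tilt deg 3.0 w 37.3 j [ 0.34  0.4  -0.26  0.01 -0.86 -1.61]
roll -0.4 then label err world [-1.3 -1.2 -1.6] shift now-axes [ 1.7 -0.7  1.5] shift turned-axes [ 1.7 -0.7  1.5]
```

Emit:
{"name": "arm_command", "arguments": {"commands": [0,0,0,0,0,0,0,0,0,0,0,0,0,0,0,0,0,0,0,0]}}

```text
clock: 24.0
position: [588.4, 36.0, 126.3]
ee_rot: [-0.153, 0.988, 0.001, 0.023]
contact_force: [-0.7, -0.9, -0.5]
gripper_width: 37.6
```

```bash
python3 -c "
from h import *
show((630.5,49,130),18)
im=arm.get_image('scene');cv2.imwrite('pics/fin.png',im[150:350,280:540,::-1].repeat(3,0).repeat(3,1))
for t in('slide_label','slide','bridge','tray'): print(t,place('scene',t)[:2])
im=arm.get_image('top');
for t in('bridge','tray','slide'): print(t,place('top',t)[:2])
print(arm.read_state()['joint_vel'].round(3))
show((630.5,49,130),18)
"
```

```text
t 24.0 pos [588.4  36.  126.3] label [631.8  49.7 131.8] slide yaw 17.6 tilt deg 3.0 w 37.6 j [ 0.34  0.4  -0.26  0.01 -0.86 -1.61]
roll -0.4 then label err world [-1.2 -1.  -1.8] shift now-axes [ 1.6 -0.6  1.7] shift turned-axes [ 1.6 -0.6  1.7]
slide_label [(array([632.98157245,  56.32826482, 133.62163309]), 0.6)]
slide [(array([598.15871218,  39.81539803, 125.01444812]), 0.92)]
bridge [(array([ 481.57204025, -166.2016023 ,   -5.5633582 ]), 0.72), (array([495.67155011, 328.2339936 ,   1.99609447]), 0.68)]
tray [(array([492.16945645, 329.987233  ,   2.73871931]), 0.63)]
bridge []
tray [(array([502.57533474, 327.20730031,   0.96010879]), 0.71)]
slide [(array([595.47303319,  40.06675586, 127.26773072]), 0.61), (array([ 4.99345757e+02,  3.27735783e+02, -3.43936570e-01]), 0.18)]
[-0.002  0.001  0.002 -0.     0.    -0.001]
t 24.45 pos [588.3  36.1 126.2] label [631.8  49.8 131.6] slide yaw 17.6 tilt deg 3.0 w 37.9 j [ 0.34  0.4  -0.26  0.01 -0.86 -1.61]
roll -0.4 then label err world [-1.2 -1.1 -1.6] shift now-axes [ 1.6 -0.6  1.6] shift turned-axes [ 1.6 -0.6  1.6]
```

View pics/fin.png

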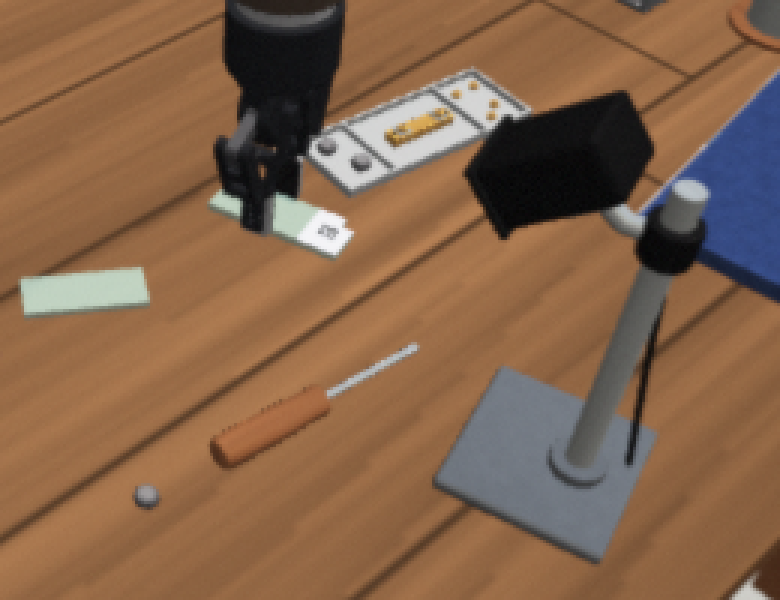

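The bridge lies in the middle bay at (418,127). The slide is held still with its label up and frosted end at (328,232), aimed at the reader, and everything else is where it was. I'll hand it in.

```bash
python3 -c "
from bench import arm
print(arm.job_done())"
```

```text
the job is handed in; nothing more can be done
None
```

I moved the brass bridge from the slide into the tray's middle bay and let it go. It lies flat, screws up and lengthwise, about 3 mm from the bay's middle. I then gripped the notched slide across its clear part, about 10 mm behind its centre, and held it at the reader. I handed the job in at about 24.5 s, with no verdict reported.

- **Slide at hand-in:** from the arm's own pose, the middle of the frosted end is about 2–3 mm from my estimate of the focus. It is about 0.4° off the reader's direction and about 3° off level, with the arm still and the grip holding. The finger opening read 37.9 mm on the 40 mm slide; it had also read about 2.3 mm low on the bar.
- **Bystanders:** in the last scene picture the pane, the tray's contents, the loose seal, the screwdriver and the reader look unmoved. I did not measure them again, and the fuse and pliers were outside that crop.
- **Checks that disagreed:**
    - The scene camera's network put the label about 8–9 mm from the focus estimate.
    - My two camera measurements of the reader's origin differed by about 3–4 mm.
    - A third estimate of the origin, from the column, was about 15–20 mm off along the reader's axis. I discarded it because the column's foot was hard to pick out in the picture.
    - The top network did not find the bridge in its last picture, but the scene network placed it in the bay.
- **Tool tilt:** the tool drifted by about 3–4° over the run. I had no command to correct it.

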